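# Turn round the bed of a desktop mill

### The job

Get the little mill ready for its next run: move every finished box (the ones with a window cut in the lid) from the bed to the green mat, flat, but leave a plain box that is already loaded exactly where it is. With the scraper, sweep all the loose slugs off the side of the bed into the yellow tray - they are sharp, so do not pick them up with the fingers - and only when the bed is swept bring over the plain boxes waiting on the grey mat: set each down flat on the bed in front of a free orange block and slide it in under the toe, square and right up to the stop. Finish with the scraper standing on its black pad, and leave the other things on the desk alone.

Things in the scene. Friction and masses are not known exactly. Their poses are not given: they have to be found in the camera images.
- mill: small desktop milling machine, fixed, its bed run fully forward. Origin on the desk under the middle of the bed. Flat aluminium bed 250 (own x, -125 to 125) x 380 (own y, -190 to 190), its top 60 above the desk, underside 45. The portal and spindle stand at own x above 170, up to 220 high; the four blocks stand along the bed's near edge (own x -123 to -66)
- scrap_tray: yellow open tray 240 (own x) x 120 (own y) x 44 high, walls 4, fixed on the desk at one side of the mill, its inner side 10 under the bed's edge; it may stand left or right. Origin at the centre of its underside
- scraper_pad: black rubber pad 130 x 70 x 4, fixed on the desk at the mill's other side: the scraper's place. Origin at the centre of its underside
- scraper: scraper block, loose: black rubber foot 95 (own x) x 30 (own y) x 18 high under a wooden grip 85 x 22 x 57; 75 high in all, 160 g; stands on its foot. Origin at the centre of its underside
- out_mat: green mat 260 (own x) x 130 (own y) x 2, fixed, for finished boxes; left or right. Origin at the centre of its underside
- uncut: already loaded, not yet milled (plain lid, no window); may be absent. A blue plastic project box 116 long (own x) x 44 wide (own y), 30 high: the body is 80 x 44 x 30 in the middle; at each end an 18 mm flange, 5 thick, runs out along the underside; both ends are alike; about 90 g; origin at the centre of the underside
- cut_1: finished, held in a block at the start: a dark rectangular window 42 x 26 is cut in its lid; may be absent. A blue plastic project box 116 long (own x) x 44 wide (own y), 30 high: the body is 80 x 44 x 30 in the middle; at each end an 18 mm flange, 5 thick, runs out along the underside; both ends are alike; about 90 g; origin at the centre of the underside
- cut_2: finished, held in a block at the start: a dark rectangular window 42 x 26 is cut in its lid; may be absent. A blue plastic project box 116 long (own x) x 44 wide (own y), 30 high: the body is 80 x 44 x 30 in the middle; at each end an 18 mm flange, 5 thick, runs out along the underside; both ends are alike; about 90 g; origin at the centre of the underside
- cut_3: finished, held in a block at the start: a dark rectangular window 42 x 26 is cut in its lid; may be absent. A blue plastic project box 116 long (own x) x 44 wide (own y), 30 high: the body is 80 x 44 x 30 in the middle; at each end an 18 mm flange, 5 thick, runs out along the underside; both ends are alike; about 90 g; origin at the centre of the underside
- blank_1: waiting on the grey mat (260 x 130 x 2, fixed, on the side across from the green one), plain lid. A blue plastic project box 116 long (own x) x 44 wide (own y), 30 high: the body is 80 x 44 x 30 in the middle; at each end an 18 mm flange, 5 thick, runs out along the underside; both ends are alike; about 90 g; origin at the centre of the underside
- blank_2: waiting on the grey mat (260 x 130 x 2, fixed, on the side across from the green one), plain lid. A blue plastic project box 116 long (own x) x 44 wide (own y), 30 high: the body is 80 x 44 x 30 in the middle; at each end an 18 mm flange, 5 thick, runs out along the underside; both ends are alike; about 90 g; origin at the centre of the underside
- block_a: the first from the left of four: orange retaining block bolted to the bed, fixed. Origin at the foot of its back stop, on the bed, in the middle of the pocket; own x points out of the open mouth along the bed (away from the robot). Pocket 49 wide; cheeks 24 long, then flared mouth walls to about 39 from the stop (9 high); a toe 14 deep overhangs it from the stop, underside 9 above the bed, top 16. A box whose flange end touches the stop has its centre at own x = 58
- block_b: the second of four: orange retaining block bolted to the bed, fixed. Origin at the foot of its back stop, on the bed, in the middle of the pocket; own x points out of the open mouth along the bed (away from the robot). Pocket 49 wide; cheeks 24 long, then flared mouth walls to about 39 from the stop (9 high); a toe 14 deep overhangs it from the stop, underside 9 above the bed, top 16. A box whose flange end touches the stop has its centre at own x = 58
- block_c: the third of four: orange retaining block bolted to the bed, fixed. Origin at the foot of its back stop, on the bed, in the middle of the pocket; own x points out of the open mouth along the bed (away from the robot). Pocket 49 wide; cheeks 24 long, then flared mouth walls to about 39 from the stop (9 high); a toe 14 deep overhangs it from the stop, underside 9 above the bed, top 16. A box whose flange end touches the stop has its centre at own x = 58
- block_d: the fourth, rightmost of four: orange retaining block bolted to the bed, fixed. Origin at the foot of its back stop, on the bed, in the middle of the pocket; own x points out of the open mouth along the bed (away from the robot). Pocket 49 wide; cheeks 24 long, then flared mouth walls to about 39 from the stop (9 high); a toe 14 deep overhangs it from the stop, underside 9 above the bed, top 16. A box whose flange end touches the stop has its centre at own x = 58
- slug_1: loose sharp blue slug (cut-out) 38 x 26 x 6, 12 g, on the far part of the bed (mill's own x 50 to 86), clear of the boxes; may be absent. Origin at the centre of its underside
- slug_2: loose sharp blue slug (cut-out) 34 x 24 x 6, 12 g, on the far part of the bed (mill's own x 50 to 86), clear of the boxes; may be absent. Origin at the centre of its underside
- slug_3: loose sharp blue slug (cut-out) 40 x 24 x 6, 12 g, on the far part of the bed (mill's own x 50 to 86), clear of the boxes; may be absent. Origin at the centre of its underside
- slug_4: loose sharp blue slug (cut-out) 36 x 26 x 6, 12 g, on the far part of the bed (mill's own x 50 to 86), clear of the boxes; may be absent. Origin at the centre of its underside
- phone: black phone 75 x 155 x 9, loose bystander. Origin near its middle, at the underside
- computer_board: small green computer board in a grey tray 62 x 90 x 26, loose bystander. Origin near its middle, at the underside
- breadboard: white breadboard 55 x 165 x 9, loose bystander. Origin near its middle, at the underside
- driver: screwdriver 170 long, loose bystander. Origin near its middle, at the underside
There are look-alikes about, which are no part of the job. What is shaped like the blank_1 but red is not meant.

How it is judged (in metres and radians):
On the way, in this order (a step that is already met when the one before it is completed fails the run):
1. the scraper has been brought onto the bed (horizontal distance between scraper and mill below 0.215 m and height (world z) of scraper above 0.055 m), for 0.1 s.
2. all slugs lie in the yellow tray, and no waiting box has been brought to the bed yet (x of slug_1 in the frame of scrap_tray between -0.118 and 0.118 m and y of slug_1 in the frame of scrap_tray between -0.058 and 0.058 m and height (world z) of each of slug_1, slug_2, slug_3, slug_4 below 0.04 m and x of slug_2 in the frame of scrap_tray between -0.118 and 0.118 m and y of slug_2 in the frame of scrap_tray between -0.058 and 0.058 m and x of slug_3 in the frame of scrap_tray between -0.118 and 0.118 m and y of slug_3 in the frame of scrap_tray between -0.058 and 0.058 m and x of slug_4 in the frame of scrap_tray between -0.118 and 0.118 m and y of slug_4 in the frame of scrap_tray between -0.058 and 0.058 m and horizontal distance between each of blank_1, blank_2 and mill above 0.22 m), for 0.2 s.
At the end, for the whole second after the job is handed in: All slugs in the yellow tray; finished boxes flat, centres on the green mat; each plain box flat in a pocket, end within 4.5 mm of the stop, within 5 mm of the middle line, 0.08 rad of square; scraper upright on its pad, within 35 mm of its centre; all at rest (x of slug_1 in the frame of scrap_tray between -0.118 and 0.118 m and y of slug_1 in the frame of scrap_tray between -0.058 and 0.058 m and height (world z) of each of slug_1, slug_2, slug_3, slug_4 below 0.04 m and x of slug_2 in the frame of scrap_tray between -0.118 and 0.118 m and y of slug_2 in the frame of scrap_tray between -0.058 and 0.058 m and x of slug_3 in the frame of scrap_tray between -0.118 and 0.118 m and y of slug_3 in the frame of scrap_tray between -0.058 and 0.058 m and x of slug_4 in the frame of scrap_tray between -0.118 and 0.118 m and y of slug_4 in the frame of scrap_tray between -0.058 and 0.058 m and x of cut_1 in the frame of out_mat between -0.13 and 0.13 m and y of cut_1 in the frame of out_mat between -0.065 and 0.065 m and height (world z) of each of cut_1, cut_2, cut_3 below 0.008 m and angle between each of cut_1, cut_2, cut_3, scraper's own z axis and vertical below 0.06 rad and linear speed of each of cut_1, cut_2, cut_3, blank_1, blank_2, scraper below 0.02 m/s and x of cut_2 in the frame of out_mat between -0.13 and 0.13 m and y of cut_2 in the frame of out_mat between -0.065 and 0.065 m and x of cut_3 in the frame of out_mat between -0.13 and 0.13 m and y of cut_3 in the frame of out_mat between -0.065 and 0.065 m and ((x of blank_1 in the frame of block_a between 0.053 and 0.0625 m and y of blank_1 in the frame of block_a between -0.005 and 0.005 m and z of blank_1 in the frame of block_a below 0.003 m and angle between the x axis of blank_1 and the x axis of block_a, either way round below 0.08 rad and angle between blank_1's own z axis and vertical below 0.06 rad) or (x of blank_1 in the frame of block_b between 0.053 and 0.0625 m and y of blank_1 in the frame of block_b between -0.005 and 0.005 m and z of blank_1 in the frame of block_b below 0.003 m and angle between the x axis of blank_1 and the x axis of block_b, either way round below 0.08 rad and angle between blank_1's own z axis and vertical below 0.06 rad) or (x of blank_1 in the frame of block_c between 0.053 and 0.0625 m and y of blank_1 in the frame of block_c between -0.005 and 0.005 m and z of blank_1 in the frame of block_c below 0.003 m and angle between the x axis of blank_1 and the x axis of block_c, either way round below 0.08 rad and angle between blank_1's own z axis and vertical below 0.06 rad) or (x of blank_1 in the frame of block_d between 0.053 and 0.0625 m and y of blank_1 in the frame of block_d between -0.005 and 0.005 m and z of blank_1 in the frame of block_d below 0.003 m and angle between the x axis of blank_1 and the x axis of block_d, either way round below 0.08 rad and angle between blank_1's own z axis and vertical below 0.06 rad)) and ((x of blank_2 in the frame of block_a between 0.053 and 0.0625 m and y of blank_2 in the frame of block_a between -0.005 and 0.005 m and z of blank_2 in the frame of block_a below 0.003 m and angle between the x axis of blank_2 and the x axis of block_a, either way round below 0.08 rad and angle between blank_2's own z axis and vertical below 0.06 rad) or (x of blank_2 in the frame of block_b between 0.053 and 0.0625 m and y of blank_2 in the frame of block_b between -0.005 and 0.005 m and z of blank_2 in the frame of block_b below 0.003 m and angle between the x axis of blank_2 and the x axis of block_b, either way round below 0.08 rad and angle between blank_2's own z axis and vertical below 0.06 rad) or (x of blank_2 in the frame of block_c between 0.053 and 0.0625 m and y of blank_2 in the frame of block_c between -0.005 and 0.005 m and z of blank_2 in the frame of block_c below 0.003 m and angle between the x axis of blank_2 and the x axis of block_c, either way round below 0.08 rad and angle between blank_2's own z axis and vertical below 0.06 rad) or (x of blank_2 in the frame of block_d between 0.053 and 0.0625 m and y of blank_2 in the frame of block_d between -0.005 and 0.005 m and z of blank_2 in the frame of block_d below 0.003 m and angle between the x axis of blank_2 and the x axis of block_d, either way round below 0.08 rad and angle between blank_2's own z axis and vertical below 0.06 rad)) and ((x of uncut in the frame of block_a between 0.053 and 0.0625 m and y of uncut in the frame of block_a between -0.005 and 0.005 m and z of uncut in the frame of block_a below 0.003 m and angle between the x axis of uncut and the x axis of block_a, either way round below 0.08 rad and angle between uncut's own z axis and vertical below 0.06 rad) or (x of uncut in the frame of block_b between 0.053 and 0.0625 m and y of uncut in the frame of block_b between -0.005 and 0.005 m and z of uncut in the frame of block_b below 0.003 m and angle between the x axis of uncut and the x axis of block_b, either way round below 0.08 rad and angle between uncut's own z axis and vertical below 0.06 rad) or (x of uncut in the frame of block_c between 0.053 and 0.0625 m and y of uncut in the frame of block_c between -0.005 and 0.005 m and z of uncut in the frame of block_c below 0.003 m and angle between the x axis of uncut and the x axis of block_c, either way round below 0.08 rad and angle between uncut's own z axis and vertical below 0.06 rad) or (x of uncut in the frame of block_d between 0.053 and 0.0625 m and y of uncut in the frame of block_d between -0.005 and 0.005 m and z of uncut in the frame of block_d below 0.003 m and angle between the x axis of uncut and the x axis of block_d, either way round below 0.08 rad and angle between uncut's own z axis and vertical below 0.06 rad)) and horizontal distance between scraper and scraper_pad below 0.035 m and height (world z) of scraper below 0.01 m); the robot touches nothing.
It fails at once if a slug is gripped or pressed with the fingers (over 2 N) (contact force between the fingers and slug_1 above 2 N or contact force between the fingers and slug_2 above 2 N or contact force between the fingers and slug_3 above 2 N or contact force between the fingers and slug_4 above 2 N).
It fails at once if the plain box that was already loaded is moved more than 12 mm (distance of uncut from where it was at the start of the episode above 0.012 m).
It fails at once if a bystander is moved more than 25 mm (distance of any of phone, computer_board, breadboard, driver from where it was at the start of the episode above 0.025 m).
Of cut_1, cut_2, cut_3, uncut only 3 to 4 are there at a start; the rules pass over those that are not, and their reading is None.
Of slug_1, slug_2, slug_3, slug_4 only 2 to 4 are there at a start; the rules pass over those that are not, and their reading is None.
At some moment in a run one of blank_1, blank_2 may be knocked a few centimetres aside while the robot is not near it.
Once in a run the grip may slacken for a moment while it holds something.
It also fails if it takes over 208 s, if anything falls off the work surface, if the arm or the gripper's body presses on something with over 40 N, if the wrist force passes 120 N, or if a joint passes its speed limit or range.

### The arm

A 6-joint arm with a two-finger parallel gripper is mounted at the origin on the work surface. World frame = base frame: x ahead of the robot, y to its left, z up, the work surface at z = 0. Lengths are in mm, angles in rad, forces in N, time in s.
With the tool pointing down it reaches from about 350 to 975 mm from the base axis. Payload 7.1 kg.
Tool frame: the origin (TCP) lies at the very end of the fingers, on their centre line; the grasp point (between the pads) lies 19 mm behind it; x points along the fingers, y is the direction in which the jaws open and shut, and the axes are right-handed (so a half turn about x gives the same grasp; the last joint's range is limited). The gripper opens to 88 mm and grips with 3 to 60 N. Pads are 20 mm wide; open, the fingers measure 115 mm over their backs; the gripper's body (75 mm by 178 mm) begins 61 mm behind the grasp point.
Start: joints at [-1.178, 0.423, 1.63, -0, 1.089, -0.019], TCP at [250.177, -572.727, 191.375] pointing down, gripper open.
Joint ranges: [-3, 3], [-0.9, 2.11], [0.09, 2.58], [-1.31, 4.45], [0.11, 2.69], [-2.54, 2.54]. Speed limits (rad/s): [2.39, 2.39, 3.01, 3.14, 3.14, 3.14].

### API

Orientations are given as a rotation vector (axis times angle).
In Python, from workcell import ctrl gives the robot as it stands. The module is installed in compiled form; this text tells all that it offers.
- The arm moves only by the tool carry_out, never from a script. Its argument "commands" is a list of rows, each a list of 6 numbers: the shift along the tool's x, y, z in m, then the turn, a rotation vector about the tool's x, y, z in degrees. In form: [[tx, ty, tz, rx, ry, rz], ...]. A call has 1 to 8 rows; each row shifts and turns the pose as measured when the row begins, along the tool's axes as they then stand; what a row does not reach is not made up. A row lasts 1/8 s, in which the tool goes at most 62.5 mm and 10.7 degrees, less where a joint would pass 70% of its speed; a pose out of reach is approached as far as the arm can. A call with a gripper value outside its range is refused whole. "grip" is the closure, from 0 (fully open) to 1 (shut), set as the call begins (left out, the last holds). The fingers move at their own pace and stop on an object; the grip force is fixed at half the most. Time passes only in rows, so rows that do not move let the fingers close. It gives the time, the measured TCP pose, the force and the opening at its end, in the units of the state.
- ctrl.get_obs(): the state, without advancing time (a new reading comes with each control period).
- ctrl.get_image(name): name is "side" or "top"; returns a dict with "pixels" (420x560x3 uint8, blue, green, red), "intrinsics" (3x3 intrinsics, pixels), "rvec" (rotation vector, rad) and "tvec" (3), from world to camera coordinates, as OpenCV has them. Camera axes: x right, y down, z forward; pixel columns grow to the right and rows downward; lengths in mm; the calibration is good to about 2 mm. A picture is of the moment at which its call begins. There is no depth.
- ctrl.close_job(): hands the job in, once; it reports no verdict.
The state is a dict: "t": time; "qpos": joint angles; "qvel": joint speeds; "joint_torque": joint torques, N m; "ee_pos": TCP position; "orientation": TCP orientation; "ft_force": force on the tool from outside, world axes, zero at the start; "moment": the same for the moment, N m; "width": finger opening in mm.
Only numpy, scipy, OpenCV 4.12 (cv2) and the standard library are available. Lean on these libraries where they do the work, as an engineer would, in place of code of your own. Each camera call takes 0.05 s, during which the arm holds its last target. There are 200 camera calls.

## Working session

There is one attempt and no reset: what is moved stays moved. The work goes in short steps, Python scripts to look and compute and a tool call to move; the robot and the scene stay as the last step left them, time stands still between calls to the robot, and variables do not carry over. Pictures are saved under pics/ and viewed, about 12 in all and at most 16, crops included, and the job is handed in when it is done.

Besides the shell and the picture viewer there is one more tool, called as name(argument=value, ...) on one line, values as JSON. carry_out: Moves the arm, as the interface text tells. Its arguments: {"type":"object","properties":{"commands":{"type":"array"},"grip":{"type":"number"}},"required":["commands"]}

```bash
mkdir -p pics
cat > h.py <<'E'
import numpy as np, cv2
from workcell import ctrl
def shot(name, save=None):
    im=ctrl.get_image(name); im={k:(np.array(v) if k!='pixels' else np.array(v)) for k,v in im.items()}
    if save: cv2.imwrite('pics/'+save+'.png',im['pixels'])
    return im
def ray(im,uv,z):
    R=cv2.Rodrigues(im['rvec'].astype(float))[0]; K=im['intrinsics']; t=im['tvec'].reshape(3)
    uv=np.atleast_2d(np.array(uv,float))
    d=(R.T@np.linalg.solve(K,np.c_[uv,np.ones(len(uv))].T)).T; c=-R.T@t
    return c+d*((z-c[2])/d[:,2])[:,None]
def proj(im,P):
    return cv2.projectPoints(np.atleast_2d(np.array(P,float)),im['rvec'].astype(float),im['tvec'].astype(float),im['intrinsics'].astype(float),None)[0].reshape(-1,2)
E
python3 - <<'E'
from h import *
o=ctrl.get_obs(); print(o)
for n in('top','side'):
    im=shot(n,n+'0'); print(n,im['intrinsics'],-cv2.Rodrigues(im['rvec'].astype(float))[0].T@im['tvec'].reshape(3))
    np.save(n+'0.npy',im,allow_pickle=True)
E
```

```text
{'t': 0.0, 'qpos': array([-1.17802152e+00,  4.23836027e-01,  1.63070643e+00, -2.05340395e-05,
        1.08860203e+00, -1.89985109e-02]), 'qvel': array([-0.00028587,  0.00081585, -0.00029868, -0.00056537,  0.00192086,
       -0.00156259]), 'joint_torque': array([ 2.75845247e-03, -5.44625545e+01, -2.73665214e+01,  6.45677629e-02,
        2.28633697e-02, -1.18062217e-04]), 'ee_pos': array([ 249.92890421, -572.17823451,  190.59829292]), 'orientation': array([ 1.99493883,  0.41826062, -1.99556296]), 'ft_force': array([-0.7460846 ,  0.44118207, -0.55608502]), 'moment': array([-0.01564832,  0.0108659 ,  0.03796028]), 'width': 87.67264995412631}
top [[389.5595339    0.         278.44074574]
 [  0.         389.5595339  206.32946422]
 [  0.           0.           1.        ]] [ 315.19453202   64.78511319 1066.99206053]
side [[459.94942134   0.         281.89710786]
 [  0.         459.94942134 210.59073169]
 [  0.           0.           1.        ]] [-291.5521129   849.64838569  896.12996745]
```

View pics/top0.png

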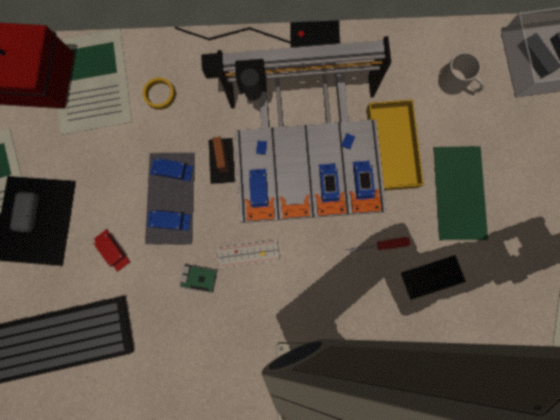

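View pics/side0.png

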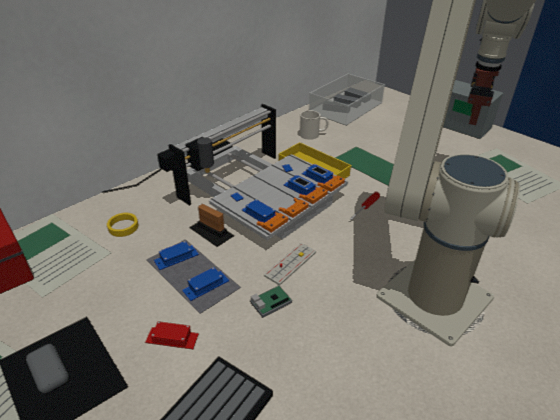

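Run:
```python
from h import *
im=np.load('top0.npy',allow_pickle=True).item(); p=im['pixels']
hsv=cv2.cvtColor(p,cv2.COLOR_BGR2HSV)
M={'blue':((105,120,50),(125,255,255)),'orange':((5,150,100),(16,255,255)),'yellow':((20,150,80),(32,255,255)),'green':((60,80,30),(90,255,255))}
for n,(a,b) in M.items():
    m=cv2.inRange(hsv,a,b); k=cv2.findContours(m,cv2.RETR_EXTERNAL,cv2.CHAIN_APPROX_NONE)[0]
    for c in k:
        if cv2.contourArea(c)<25: continue
        r=cv2.minAreaRect(c)
        z={'blue':80,'orange':70,'yellow':44,'green':0}[n]
        print(n,np.round(r[0]),np.round(r[1],1),round(r[2],1),np.round(ray(im,r[0],z)[0]), np.round(ray(im,cv2.boxPoints(r),z)[:,:2]).tolist())
c=p[20:270,130:500]
cv2.imwrite('pics/c1.png',cv2.convertScaleAbs(cv2.resize(c,None,fx=2.16,fy=2.16,interpolation=cv2.INTER_CUBIC),alpha=1.6))
```

```text
blue [168. 220.] [41.1 16.3] 4.8 [431. 374.  80.] [[416.0, 428.0], [458.0, 426.0], [446.0, 319.0], [404.0, 322.0]]
blue [258. 188.] [35. 16.] 90.0 [508. 142.  80.] [[555.0, 162.0], [554.0, 120.0], [462.0, 122.0], [463.0, 163.0]]
blue [329. 182.] [35.4 16.3] 84.3 [518. -41.  80.] [[563.0, -17.0], [566.0, -60.0], [473.0, -64.0], [470.0, -23.0]]
blue [364. 179.] [36.  16.8] 83.7 [ 522. -130.   80.] [[568.0, -106.0], [571.0, -149.0], [477.0, -154.0], [474.0, -112.0]]
blue [171. 169.] [40.2 16.6] 11.6 [565. 368.  80.] [[556.0, 425.0], [599.0, 417.0], [574.0, 312.0], [531.0, 320.0]]
blue [261. 147.] [ 8. 12.] 0.0 [616. 132.  80.] [[600.0, 143.0], [633.0, 143.0], [632.0, 122.0], [600.0, 122.0]]
blue [348. 141.] [ 8.5 12.5] 26.6 [625. -95.  80.] [[616.0, -77.0], [646.0, -93.0], [635.0, -112.0], [605.0, -96.0]]
orange [260. 209.] [19.9 26.8] 85.6 [454. 139.  70.] [[478.0, 176.0], [482.0, 106.0], [430.0, 103.0], [426.0, 172.0]]
orange [295. 206.] [20.4 27.2] 85.6 [459.  47.  70.] [[483.0, 84.0], [487.0, 13.0], [434.0, 11.0], [430.0, 81.0]]
orange [331. 204.] [19.9 28.4] 85.6 [462. -45.  70.] [
[... 315 characters left out ...]
 144.] [88.9 43.9] 82.4 [ 623. -228.   44.] [[741.0, -161.0], [754.0, -280.0], [508.0, -293.0], [495.0, -178.0]]
yellow [158.  92.] [29.  29.7] 45.0 [794. 420.  44.] [[796.0, 479.0], [856.0, 421.0], [793.0, 361.0], [734.0, 419.0]]
green [198. 278.] [29.3 19.2] 9.5 [279. 316.   0.] [[261.0, 359.0], [311.0, 351.0], [297.0, 272.0], [246.0, 280.0]]
green [460. 193.] [92.9 46.5] 86.5 [ 493. -407.    0.] [[622.0, -347.0], [626.0, -475.0], [368.0, -466.0], [363.0, -341.0]]
green [  4. 160.] [31.  9.] 90.0 [624. 877.   0.] [[671.0, 894.0], [670.0, 868.0], [578.0, 861.0], [579.0, 887.0]]
green [91. 61.] [28.7 46.2] 80.1 [921. 638.   0.] [[957.0, 716.0], [976.0, 579.0], [886.0, 560.0], [866.0, 696.0]]
```

View pics/c1.png

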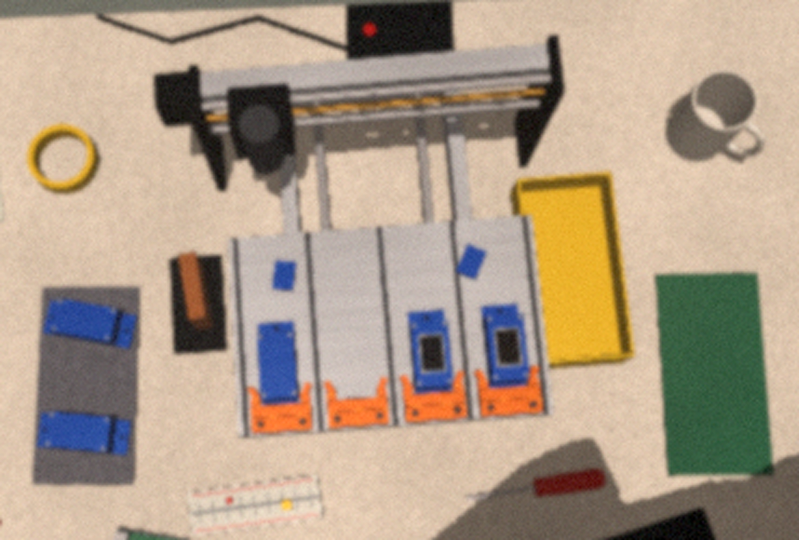

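```bash
cat >> h.py <<'E'
from scipy.spatial.transform import Rotation as Ro
def toolR(yaw):  # tool down, tool y at world angle yaw (deg)
    a=np.radians(yaw); y=np.array([np.cos(a),np.sin(a),0]); x=np.array([0,0,-1.]); return np.c_[x,y,np.cross(x,y)]
def plan(pts, start=None):
    """pts: [x,y,z,yaw]; prints total tool-frame move per leg"""
    o=ctrl.get_obs(); p=np.array(o['ee_pos']); R=Ro.from_rotvec(o['orientation']).as_matrix()
    print('t',round(o['t'],2),'p',p.round(1),'jawyaw',round(np.degrees(np.arctan2(R[1,1],R[0,1])),2),'tilt',np.round(np.degrees(R[2,1:]),2),'q',np.round(o['qpos'],2),'F',np.round(o['ft_force'],1),'w',round(o['width'],1))
    for q in pts:
        q=np.array(q,float); T=toolR(q[3]); d=R.T@(q[:3]-p); r=np.degrees(Ro.from_matrix(R.T@T).as_rotvec())
        print(q,'shift mm',d.round(1),'turn',r.round(2)); p=q[:3];R=T
E
python3 - <<'E'
from h import *
im=np.load('top0.npy',allow_pickle=True).item()
f=lambda c:np.array(c)/2.16+[130,20]
b=ray(im,f([[233,238],[528,216],[548,412],[243,436]]),60)[:,:2]; print('bed',b.round(),b.mean(0))
print(np.degrees([np.arctan2(*(b[0]-b[3])[::-1]),np.arctan2(*(b[1]-b[2])[::-1]),np.arctan2(-(b[0]-b[1])[0],(b[0]-b[1])[1]),np.arctan2(-(b[3]-b[2])[0],(b[3]-b[2])[1])]),np.linalg.norm(b-np.roll(b,1,0),axis=1))
print('pad',ray(im,f([[170,258],[220,255],[227,350],[177,352]]),4)[:,:2].round())
print('wood top',ray(im,f([[179,255],[198,252],[206,312],[188,318]]),75)[:,:2].round())
print('grey',ray(im,f([[43,290],[140,287],[134,483],[33,483]]),2)[:,:2].round())
o=ctrl.get_obs();plan([[500,0,300,-87],[500,0,300,93]])
s=np.load('side0.npy',allow_pickle=True).item()
from itertools import product
h=cv2.cvtColor(s['pixels'],cv2.COLOR_BGR2HSV)
for n,(a,b_) in {'blue':((105,120,50),(125,255,255)),'orange':((5,100,60),(16,255,255))}.items():
    for c in cv2.findContours(cv2.inRange(h,a,b_),cv2.RETR_EXTERNAL,cv2.CHAIN_APPROX_NONE)[0]:
        if 20<cv2.contourArea(c)<6000:
            r=cv2.minAreaRect(c); print(n,np.round(r[0]),cv2.contourArea(c),ray(s,r[0],62 if cv2.contourArea(c)<120 else 75)[0].round())
E
```

```text
bed [[ 671.  195.]
 [ 687. -172.]
 [ 442. -181.]
 [ 422.  185.]] [555.5626539    6.87925386]
[2.31190287 2.2345892  2.51589852 3.01202748] [248.86240235 367.53505382 245.68396255 367.22862003]
pad [[666. 286.]
 [668. 220.]
 [541. 212.]
 [540. 277.]]
wood top [[646. 260.]
 [649. 237.]
 [573. 227.]
 [567. 249.]]
grey [[629. 455.]
 [629. 326.]
 [372. 332.]
 [375. 461.]]
t 0.1 p [ 250.  -572.2  190.7] jawyaw -66.4 tilt [-0.08 -0.  ] q [-1.18  0.42  1.63 -0.    1.09 -0.02] F [ 0.  -1.2 -0.3] w 87.6
[500.   0. 300. -87.] shift mm [-108.7 -424.5 -458.2] turn [2.06e+01 1.00e-02 8.00e-02]
[500.   0. 300.  93.] shift mm [0. 0. 0.] turn [-180.   -0.   -0.]
blue [204. 282.] 721.5 [390. 432.  75.]
blue [175. 254.] 611.5 [524. 426.  75.]
blue [259. 211.] 375.0 [510. 144.  75.]
blue [237. 196.] 45.0 [624. 134.  62.]
blue [300. 185.] 217.0 [521. -39.  75.]
blue [317. 173.] 205.5 [ 526. -128.   75.]
blue [287. 168.] 35.0 [634. -96.  62.]
blue [546.  84.] 2903.0 [  302. -1455.    75.]
blue [549.   7.] 20.5 [  850. -2962.    62.]
orange [273. 222.] 268.5 [444. 151.  75.]
orange [211. 217.] 409.5 [584. 264.  75.]
orange [294. 207.] 244.0 [451.  59.  75.]
orange [322. 188.] 419.5 [458. -74.  75.]
```

carry_out(commands=[[-0.03,0,0,10.5,0,0],[-0.03,0,0,10.5,0,0],[0,0,0,0,0,0]], grip=0.2)

```text
t: 0.48
ee_pos: [249.5, -571.1, 249.9]
orientation: [2.203, 0.046, -2.208]
ft_force: [-0.8, -0.4, -0.6]
width: 70.4
```

Run:
```python
from h import *
plan([[514,-41,200,-87.5],[514,-41,64,-87.5]])
```

```text
t 0.47 p [ 249.5 -571.1  249.9] jawyaw -87.93 tilt [-0.3   0.11] q [-1.18  0.36  1.58 -0.    1.21  0.36] F [-0.8 -0.4 -0.6] w 70.4
[514.  -41.  200.  -87.5] shift mm [  52.1 -520.  -283.5] turn [-0.43  0.11  0.3 ]
[514.  -41.   64.  -87.5] shift mm [136.   0.   0.] turn [0. 0. 0.]
```

carry_out(commands=[[0.004,-0.043,-0.0236,0,0,0],[0.004,-0.043,-0.0236,0,0,0],[0.004,-0.043,-0.0236,0,0,0],[0.004,-0.043,-0.0236,0,0,0],[0.004,-0.043,-0.0236,0,0,0],[0.004,-0.043,-0.0236,0,0,0],[0.004,-0.043,-0.0236,0,0,0],[0.004,-0.043,-0.0236,0,0,0]])

```text
t: 1.48
ee_pos: [420.0, -206.0, 208.0]
orientation: [2.185, 0.084, -2.209]
ft_force: [0.8, -1.2, 0.3]
width: 70.0
```

carry_out(commands=[[0.004,-0.043,-0.0236,0,0,0],[0.004,-0.043,-0.0236,0,0,0],[0.004,-0.04,-0.022,0,0,0],[0.004,-0.02,-0.02,0,0,0],[0,0,0,0,0,0]])

```text
t: 2.1
ee_pos: [496.8, -45.0, 185.8]
orientation: [2.163, 0.113, -2.207]
ft_force: [-0.1, -0.4, -0.1]
width: 70.5
```

Run:
```python
from h import *
plan([[514,-41,130,-87.5],[514,-41,64,-87.5]])
```

```text
t 2.1 p [496.8 -45.  185.8] jawyaw -85.07 tilt [-1.02  1.11] q [-0.12  0.26  1.89  0.02  1.01  1.35] F [-0.1 -0.4 -0.1] w 70.5
[514.  -41.  130.  -87.5] shift mm [ 55.5  -1.5 -18.5] turn [2.44 1.13 1.  ]
[514.  -41.   64.  -87.5] shift mm [66.  0.  0.] turn [0. 0. 0.]
```

carry_out(commands=[[0.03,-0.0015,-0.0185,2.4,1.1,1.0],[0.0255,0,0,0,0,0],[0,0,0,0,0,0]])

```text
t: 2.48
ee_pos: [511.8, -43.0, 126.8]
orientation: [2.192, 0.054, -2.2]
ft_force: [-1.1, -0.3, -0.8]
width: 69.9
```

Run:
```python
from h import *
plan([[514,-41,64,-87.5]])
im=shot('top'); s=shot('side')
a=cv2.resize(im['pixels'][110:230,225:405],None,fx=4,fy=4,interpolation=cv2.INTER_CUBIC)[:,:400*2]
b=cv2.resize(s['pixels'][110:250,200:380],None,fx=4,fy=4,interpolation=cv2.INTER_CUBIC)
cv2.imwrite('pics/c2.png',cv2.resize(cv2.convertScaleAbs(np.vstack([a,b]),alpha=1.5),None,fx=.57,fy=.57,interpolation=cv2.INTER_AREA))
```

```text
t 2.48 p [511.8 -43.  126.8] jawyaw -87.16 tilt [0.04 0.22] q [-0.11  0.35  1.92 -0.    0.87  1.42] F [-1.1 -0.3 -0.8] w 69.9
[514.  -41.   64.  -87.5] shift mm [62.8 -2.  -2.5] turn [ 0.34  0.22 -0.04]
```

View pics/c2.png

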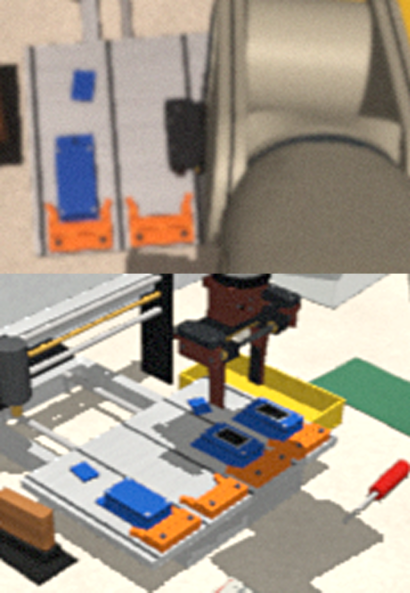

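carry_out(commands=[[0.03,-0.002,-0.0025,0.3,0.2,0],[0.03,0,0,0,0,0],[0.002,0,0,0,0,0]])

```text
t: 2.95
ee_pos: [519.1, -42.9, 69.8]
orientation: [2.211, 0.045, -2.186]
ft_force: [0.3, 0.4, -1.1]
width: 70.1
```

carry_out(commands=[[0,0,0,0,0,0],[0,0,0,0,0,0],[0,0,0,0,0,0],[0,0,0,0,0,0]], grip=1)

```text
t: 3.45
ee_pos: [521.8, -43.7, 74.1]
orientation: [2.217, 0.045, -2.179]
ft_force: [-0.2, 0.7, -0.5]
width: 33.4
```

carry_out(commands=[[0,0,-0.015,0,0,0],[0,0,-0.015,0,0,0],[0,0,0,0,0,0]])

```text
t: 3.82
ee_pos: [555.1, -42.2, 75.2]
orientation: [2.219, 0.045, -2.176]
ft_force: [-1.1, -0.3, 0.2]
width: 3.8
```

Run:
```python
from h import *
plan([[545,-43,150,-87.5],[440,-420,150,-87.5],[440,-420,8,-87.5]])
```

```text
t 3.83 p [555.1 -42.2  75.2] jawyaw -87.49 tilt [ 0.21 -1.11] q [-0.1   0.48  1.87 -0.    0.77  1.43] F [-1.1 -0.3  0.2] w 3.8
[545.  -43.  150.  -87.5] shift mm [-74.9   0.6   8.7] turn [ 0.01 -1.11 -0.21]
[ 440.  -420.   150.   -87.5] shift mm [  0.  372.1 121.3] turn [0. 0. 0.]
[ 440.  -420.     8.   -87.5] shift mm [142.   0.   0.] turn [0. 0. 0.]
```

Run:
```python
from h import *
plan([])
im=shot('top'); s=shot('side')
for i in(im,s):print(proj(i,[[555,-42,75],[514,-41,90]]).round())
b=cv2.resize(s['pixels'][90:250,180:400],None,fx=3.6,fy=3.6,interpolation=cv2.INTER_CUBIC)
cv2.imwrite('pics/c3.png',cv2.convertScaleAbs(b,alpha=1.5))
```

```text
t 3.83 p [555.1 -42.2  75.2] jawyaw -87.49 tilt [ 0.21 -1.11] q [-0.1   0.48  1.87 -0.    0.77  1.43] F [-1.1 -0.3  0.2] w 3.8
[[328. 168.]
 [329. 183.]]
[[293. 180.]
 [302. 181.]]
```

View pics/c3.png

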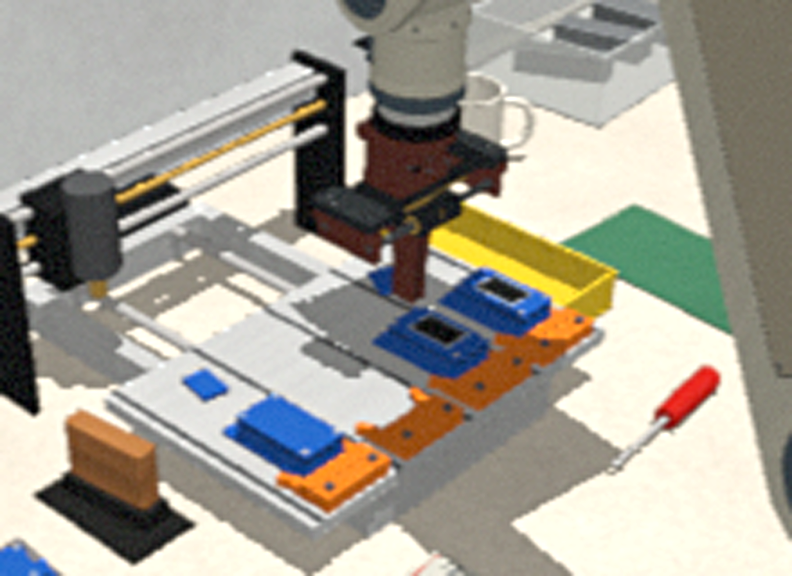

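Run:
```python
from h import *
s=np.load('side0.npy',allow_pickle=True).item()
for z in (112,127,142): print(z,proj(s,[[512,-43,z],[513,-8,z],[511,-78,z]]).round(1).tolist())
for z in (75,90,105): print(z,proj(s,[[555,-42,z]]).round(1).tolist())
```

```text
112 [[302.9, 175.4], [294.8, 179.6], [310.8, 171.3]]
127 [[303.1, 171.3], [295.0, 175.5], [311.0, 167.3]]
142 [[303.3, 167.2], [295.1, 171.4], [311.3, 163.2]]
75 [[292.5, 179.9]]
90 [[292.6, 176.0]]
105 [[292.7, 172.0]]
```

Run:
```python
from h import *
s=np.load('side0.npy',allow_pickle=True).item()
t=np.load('top0.npy',allow_pickle=True).item()
for z in (191,210,221): print(z,proj(s,[[250,-572,z]]).round(1),proj(t,[[250,-572,z]]).round(1))
a=cv2.resize(s['pixels'][50:150,430:530],None,fx=4,fy=4,interpolation=cv2.INTER_CUBIC)
n=shot('side');b=cv2.resize(n['pixels'][100:200,250:350],None,fx=4,fy=4,interpolation=cv2.INTER_CUBIC)
cv2.imwrite('pics/c4.png',cv2.convertScaleAbs(np.hstack([a,b]),alpha=1.5))
```

```text
191 [[470.4 126.4]] [[585.7 285.9]]
210 [[471.9 121.2]] [[592.4 286.5]]
221 [[472.7 118.1]] [[596.5 286.8]]
```

View pics/c4.png

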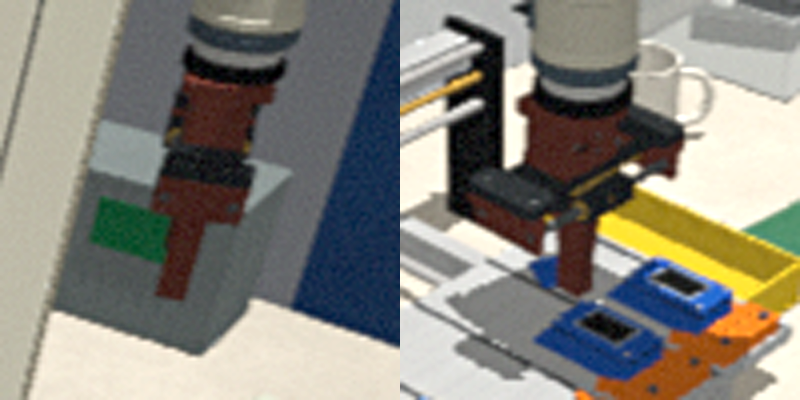

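carry_out(commands=[[0,0,-0.03,0,-1.0,0],[0.005,0,0,0,0,0],[0.005,0,0,0,0,0],[0,0,0,0,0,0]])

```text
t: 4.47
ee_pos: [579.6, -40.8, 63.7]
orientation: [2.192, 0.044, -2.204]
ft_force: [0.9, -0.8, 0.4]
width: 0.7
```

carry_out(commands=[[0.004,0,0,0,0,0],[0.004,0,0,0,0,0]])

```text
t: 4.72
ee_pos: [578.7, -40.9, 55.5]
orientation: [2.192, 0.044, -2.204]
ft_force: [-0.4, -0.2, 0.3]
width: 0.0
```

Run:
```python
from h import *
plan([])
```

```text
t 4.72 p [578.7 -40.9  55.5] jawyaw -87.52 tilt [0.16 0.33] q [-0.09  0.55  1.81 -0.    0.79  1.44] F [-0.4 -0.2  0.3] w 0.0
```

carry_out(commands=[[0.004,0,0,0,0,0],[0.004,0,0,0,0,0],[0,0,0,0,0,0]])

```text
t: 5.1
ee_pos: [578.1, -40.9, 46.5]
orientation: [2.191, 0.044, -2.205]
ft_force: [0.4, 0.4, -0.3]
width: 0.6
```

carry_out(commands=[[0.004,0,0,0,0,0],[0.004,0,0,0,0,0],[0,0,0,0,0,0]])

```text
t: 5.48
ee_pos: [578.2, -40.9, 38.0]
orientation: [2.191, 0.044, -2.205]
ft_force: [-0.2, 0.7, 0.7]
width: 0.4
```

Run:
```python
from h import *
plan([])
s=shot('side');b=cv2.resize(s['pixels'][100:200,250:350],None,fx=5,fy=5,interpolation=cv2.INTER_CUBIC)
cv2.imwrite('pics/c5.png',cv2.convertScaleAbs(b,alpha=1.5))
for z in (40,50,60,70,80): print(z,proj(s,[579,-41,z]).round(1))
```

```text
t 5.47 p [578.2 -40.9  38. ] jawyaw -87.52 tilt [0.16 0.36] q [-0.09  0.57  1.81 -0.01  0.76  1.44] F [-0.2  0.7  0.7] w 0.4
40 [[286.8 185.9]]
50 [[286.9 183.4]]
60 [[286.9 180.9]]
70 [[287.  178.3]]
80 [[287.  175.7]]
```

View pics/c5.png

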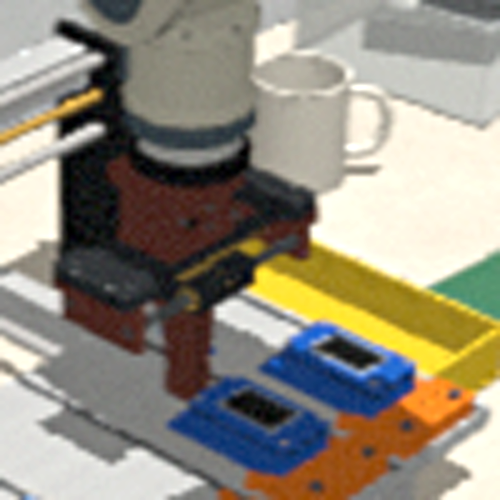

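carry_out(commands=[[0.003,0,0,0,0,0],[0.003,0,0,0,0,0]])

```text
t: 5.78
ee_pos: [578.8, -41.0, 33.3]
orientation: [2.192, 0.044, -2.204]
ft_force: [-7.4, 0.3, 30.3]
width: 0.3
```

carry_out(commands=[[0.002,0,0,0,0,0]])

```text
t: 5.9
ee_pos: [578.9, -41.0, 33.2]
orientation: [2.192, 0.044, -2.204]
ft_force: [-8.9, 1.2, 30.0]
width: 0.2
```

carry_out(commands=[[0.002,0,0,0,0,0]])

```text
t: 6.02
ee_pos: [578.8, -41.0, 33.4]
orientation: [2.192, 0.044, -2.204]
ft_force: [-7.9, 0.4, 22.7]
width: 0.6
```

carry_out(commands=[[-0.02,0,0,0,0,0],[-0.03,0,0,0,0,0],[-0.025,0,0.02,0,0,0],[0,0,0.02,0,0,0],[0,0,0.02,0,0,0],[0,0,0,0,0,0]], grip=0.2)

```text
t: 6.78
ee_pos: [518.5, -43.4, 111.7]
orientation: [2.194, 0.044, -2.202]
ft_force: [0.1, 0.1, 0.2]
width: 57.0
```

Run:
```python
from h import *
plan([[514,-42,38,-87.5]])
```

```text
t 6.78 p [518.5 -43.4 111.7] jawyaw -87.51 tilt [0.18 0.2 ] q [-0.1   0.39  1.92 -0.    0.84  1.43] F [0.1 0.1 0.2] w 57.0
[514.  -42.   38.  -87.5] shift mm [73.7 -1.8  4.2] turn [-0.02  0.2  -0.18]
```

carry_out(commands=[[0.02,-0.0015,0.004,0,0,0],[0.02,0,0,0,0,0],[0.015,0,0,0,0,0],[0.01,0,0,0,0,0],[0,0,0,0,0,0]])

```text
t: 7.4
ee_pos: [519.0, -42.5, 44.9]
orientation: [2.199, 0.044, -2.196]
ft_force: [-0.1, -0.2, -0.8]
width: 70.2
```

carry_out(commands=[[0.003,0,0,0,0,0],[0,0,0,0,0,0],[0,0,0,0,0,0],[0,0,0,0,0,0],[0,0,0,0,0,0],[0,0,0,0,0,0]], grip=1)

```text
t: 8.15
ee_pos: [519.9, -42.2, 43.0]
orientation: [2.202, 0.043, -2.194]
ft_force: [-0.2, 0.7, -1.6]
width: 43.6
```

Run:
```python
from h import *
plan([])
```

```text
t 8.15 p [519.9 -42.2  43. ] jawyaw -87.54 tilt [ 0.2  -0.18] q [-0.1   0.5   1.95 -0.    0.69  1.43] F [-0.2  0.7 -1.6] w 43.6
```

carry_out(commands=[[0,0,-0.012,0,0,0],[0,0,-0.012,0,0,0],[0,0,-0.01,0,0,0],[-0.02,0,0,0,0,0],[-0.04,0,0,0,0,0],[-0.04,0,0,0,0,0],[0,0,0,0,0,0]])

```text
t: 9.02
ee_pos: [559.6, -40.7, 145.6]
orientation: [2.202, 0.043, -2.192]
ft_force: [0.8, -0.6, -0.6]
width: 43.9
```

Run:
```python
from h import *
plan([[435,-420,140,-87.5],[435,-420,0,-87.5]])
```

```text
t 9.03 p [559.6 -40.7 145.6] jawyaw -87.5 tilt [ 0.25 -0.26] q [-0.09  0.39  1.81 -0.    0.94  1.44] F [ 0.8 -0.6 -0.6] w 43.9
[ 435.  -420.   140.   -87.5] shift mm [  6.7 373.5 141.1] turn [ 0.   -0.26 -0.25]
[ 435.  -420.     0.   -87.5] shift mm [140.   0.   0.] turn [0. 0. 0.]
```

carry_out(commands=[[0,0.0415,0.0157,0,0,0],[0,0.0415,0.0157,0,0,0],[0,0.0415,0.0157,0,0,0],[0,0.0415,0.0157,0,0,0],[0,0.0415,0.0157,0,0,0],[0,0.0415,0.0157,0,0,0],[0,0.0415,0.0157,0,0,0],[0,0.0415,0.0157,0,0,0]])

```text
t: 10.02
ee_pos: [445.8, -384.3, 136.7]
orientation: [2.192, 0.057, -2.201]
ft_force: [0.3, -0.1, -0.4]
width: 44.0
```

carry_out(commands=[[0,0.03,0.015,0,0,0],[0,0,0,0,0,0]])

```text
t: 10.28
ee_pos: [430.1, -418.2, 133.6]
orientation: [2.192, 0.055, -2.206]
ft_force: [0.1, -0.0, -1.3]
width: 43.7
```

Run:
```python
from h import *
plan([[435,-420,80,-87.5],[435,-420,0,-87.5]])
s=shot('side');b=cv2.resize(s['pixels'][80:230,300:500],None,fx=4,fy=4,interpolation=cv2.INTER_CUBIC)
cv2.imwrite('pics/c6.png',cv2.convertScaleAbs(b,alpha=1.5))
p=ctrl.get_obs()['ee_pos']
print(proj(s,[p,p+[0,0,26.6]]).round(1))
```

```text
t 10.28 p [ 430.1 -418.2  133.6] jawyaw -87.33 tilt [-0.19  0.36] q [-0.79  0.46  1.72 -0.    0.96  0.74] F [ 0.1 -0.  -1.3] w 43.7
[ 435.  -420.    80.   -87.5] shift mm [53.5  2.2 -5.1] turn [0.17 0.36 0.19]
[ 435.  -420.     0.   -87.5] shift mm [80.  0.  0.] turn [0. 0. 0.]
[[395.3 138.3]
 [396.5 131.3]]
```

View pics/c6.png

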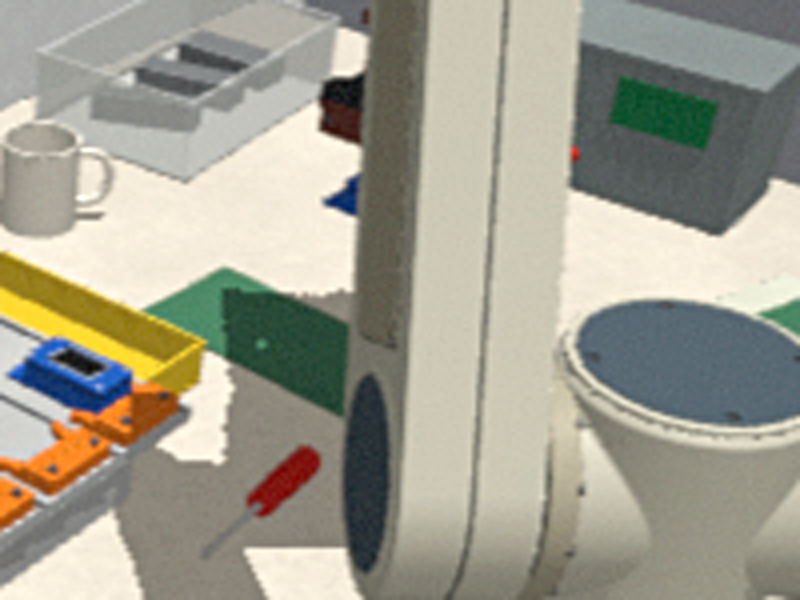

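carry_out(commands=[[0.03,0.002,-0.005,0.2,0.3,0.2],[0.03,0,0,0,0,0],[0.03,0,0,0,0,0],[0.015,0,0,0,0,0],[0,0,0,0,0,0]])

```text
t: 10.95
ee_pos: [437.4, -412.9, 23.2]
orientation: [2.195, 0.057, -2.202]
ft_force: [-0.6, 0.4, -0.7]
width: 44.0
```

carry_out(commands=[[0.003,0,0,0,0,0],[0.003,0,0,0,0,0]])

```text
t: 11.2
ee_pos: [438.7, -413.4, 18.7]
orientation: [2.196, 0.056, -2.199]
ft_force: [0.4, -0.5, -0.9]
width: 43.6
```

carry_out(commands=[[0.003,0,0,0,0,0],[0.002,0,0,0,0,0]])

```text
t: 11.45
ee_pos: [439.3, -414.1, 14.6]
orientation: [2.197, 0.054, -2.196]
ft_force: [-0.8, -0.3, -0.1]
width: 43.8
```

carry_out(commands=[[0.003,0,0,0,0,0],[0.002,0,0,0,0,0]])

```text
t: 11.7
ee_pos: [439.4, -414.4, 9.6]
orientation: [2.198, 0.053, -2.196]
ft_force: [-0.5, -0.4, 0.6]
width: 43.7
```

carry_out(commands=[[0.003,0,0,0,0,0],[0.002,0,0,0,0,0]])

```text
t: 11.95
ee_pos: [439.3, -414.4, 4.2]
orientation: [2.198, 0.053, -2.196]
ft_force: [-0.0, 0.6, -0.6]
width: 43.4
```

carry_out(commands=[[0.003,0,0,0,0,0],[0.002,0,0,0,0,0]])

```text
t: 12.2
ee_pos: [439.2, -414.3, -1.2]
orientation: [2.198, 0.053, -2.196]
ft_force: [0.8, 0.3, -1.1]
width: 43.7
```

carry_out(commands=[[0.003,0,0,0,0,0],[0.002,0,0,0,0,0]])

```text
t: 12.45
ee_pos: [439.3, -414.3, -6.6]
orientation: [2.198, 0.053, -2.196]
ft_force: [-0.4, -0.3, -0.6]
width: 43.7
```

Bias of about 27 mm persists here too; contact is expected near −15.

carry_out(commands=[[0.003,0,0,0,0,0],[0.001,0,0,0,0,0]])

```text
t: 12.7
ee_pos: [439.2, -414.3, -11.0]
orientation: [2.198, 0.053, -2.196]
ft_force: [-1.1, 0.3, -1.7]
width: 43.8
```

carry_out(commands=[[0.002,0,0,0,0,0],[0.001,0,0,0,0,0]])

```text
t: 12.95
ee_pos: [439.3, -414.3, -14.2]
orientation: [2.198, 0.053, -2.196]
ft_force: [-0.8, -0.9, -1.4]
width: 43.6
```

carry_out(commands=[[0.001,0,0,0,0,0],[0.001,0,0,0,0,0]])

```text
t: 13.2
ee_pos: [439.3, -414.4, -15.2]
orientation: [2.198, 0.053, -2.196]
ft_force: [-3.8, 4.8, 17.2]
width: 43.8
```

carry_out(commands=[[-0.001,0,0,0,0,0],[0,0,0,0,0,0],[0,0,0,0,0,0],[-0.03,0,0,0,0,0],[-0.05,0,0,0,0,0],[-0.05,0,0,0,0,0],[0,0,0,0,0,0]], grip=0.2)

```text
t: 14.08
ee_pos: [439.2, -414.4, 118.6]
orientation: [2.197, 0.054, -2.198]
ft_force: [-0.2, -0.8, -0.9]
width: 70.1
```

Run:
```python
from h import *
plan([[515,-130,110,-87.5],[515,-130,43,-87.5]])
t=shot('top'); h=cv2.cvtColor(t['pixels'],cv2.COLOR_BGR2HSV)
for c in cv2.findContours(cv2.inRange(h,(105,120,50),(125,255,255)),cv2.RETR_EXTERNAL,cv2.CHAIN_APPROX_NONE)[0]:
    r=cv2.minAreaRect(c)
    if cv2.contourArea(c)>25: print(np.round(r[0]),np.round(r[1]),ray(t,r[0],80)[0].round(),ray(t,r[0],20)[0].round())
```

```text
t 14.07 p [ 439.2 -414.4  118.6] jawyaw -87.23 tilt [-0.05  0.01] q [-0.78  0.48  1.73  0.    0.93  0.75] F [-0.2 -0.8 -0.9] w 70.1
[ 515.  -130.   110.   -87.5] shift mm [   8.9 -280.4  -89.5] turn [0.27 0.01 0.05]
[ 515.  -130.    43.   -87.5] shift mm [67.  0.  0.] turn [0. 0. 0.]
[470. 226.] [19. 19.] [ 394. -390.   80.] [ 398. -417.   20.]
[169. 207.] [41. 16.] [464. 373.  80.] [473. 392.  20.]
[258. 188.] [35. 16.] [508. 142.  80.] [520. 147.  20.]
[364. 179.] [36. 17.] [ 522. -131.   80.] [ 535. -142.   20.]
[171. 169.] [40. 16.] [565. 368.  80.] [580. 387.  20.]
[261. 148.] [11.  8.] [615. 132.  80.] [633. 136.  20.]
[347. 141.] [ 9. 12.] [626. -94.  80.] [ 645. -103.   20.]
```

carry_out(commands=[[0,-0.04,-0.0128,0,0,0],[0,-0.04,-0.0128,0,0,0],[0,-0.04,-0.0128,0,0,0],[0,-0.04,-0.0128,0,0,0],[0,-0.04,-0.0128,0,0,0],[0,-0.04,-0.0128,0,0,0],[0,-0.02,-0.008,0,0,0],[0,0,0,0,0,0]])

```text
t: 15.12
ee_pos: [504.3, -138.6, 104.9]
orientation: [2.181, 0.065, -2.226]
ft_force: [-0.4, -0.6, -0.3]
width: 70.4
```

Run:
```python
from h import *
plan([[514,-131,43,-87.5]])
```

```text
t 15.12 p [ 504.3 -138.6  104.9] jawyaw -87.33 tilt [-0.73  1.17] q [-0.29  0.41  1.9   0.01  0.86  1.23] F [-0.4 -0.6 -0.3] w 70.4
[ 514.  -131.    43.   -87.5] shift mm [ 61.8  -6.3 -11.3] turn [0.17 1.17 0.73]
```

carry_out(commands=[[0.004,-0.0063,-0.011,0.1,1.1,0.7],[0.02,0,0,0,0,0],[0.02,0,0.001,0,0,0],[0.012,0,0.001,0,0,0],[0,0,0,0,0,0]])

```text
t: 15.75
ee_pos: [512.6, -133.7, 44.2]
orientation: [2.2, 0.044, -2.201]
ft_force: [-0.9, 0.5, 0.1]
width: 70.0
```

Run:
```python
from h import *
plan([[514,-131,43,-87.5]])
```

```text
t 15.75 p [ 512.6 -133.7   44.2] jawyaw -87.66 tilt [0.05 0.04] q [-0.28  0.51  1.93 -0.    0.71  1.25] F [-0.9  0.5  0.1] w 70.0
[ 514.  -131.    43.   -87.5] shift mm [ 1.2 -2.7 -1.5] turn [-0.16  0.04 -0.05]
```

Straddling d; close, slide out, lift.

carry_out(commands=[[0.001,-0.0025,-0.001,0,0,0],[0,0,0,0,0,0],[0,0,0,0,0,0],[0,0,0,0,0,0],[0,0,0,0,0,0],[0,0,0,0,0,0]], grip=1)

```text
t: 16.5
ee_pos: [514.9, -131.5, 44.9]
orientation: [2.203, 0.042, -2.198]
ft_force: [0.1, -0.4, -1.0]
width: 43.5
```

carry_out(commands=[[0,0,-0.012,0,0,0],[0,0,-0.012,0,0,0],[0,0,-0.01,0,0,0],[-0.02,0,0,0,0,0],[-0.04,0,0,0,0,0],[-0.04,0,0,0,0,0],[0,0,0,0,0,0]])

```text
t: 17.38
ee_pos: [554.4, -129.8, 147.1]
orientation: [2.203, 0.043, -2.197]
ft_force: [-0.2, 0.0, -0.2]
width: 44.0
```

Run:
```python
from h import *
plan([[562,-395,140,-87.5],[562,-395,-15,-87.5]])
```

```text
t 17.38 p [ 554.4 -129.8  147.1] jawyaw -87.65 tilt [ 0.12 -0.16] q [-0.25  0.4   1.79 -0.    0.95  1.28] F [-0.2  0.  -0.2] w 44.0
[ 562.  -395.   140.   -87.5] shift mm [  7.7 265.3   3.3] turn [-0.14 -0.16 -0.12]
[ 562.  -395.   -15.   -87.5] shift mm [155.   0.   0.] turn [0. 0. 0.]
```

carry_out(commands=[[0,0.04,0,0,0,0],[0,0.04,0,0,0,0],[0,0.04,0,0,0,0],[0,0.04,0,0,0,0],[0,0.04,0,0,0,0],[0,0.04,0,0,0,0],[0,0.01,0,0,0,0],[0,0,0,0,0,0]])

```text
t: 18.38
ee_pos: [563.3, -383.5, 135.5]
orientation: [2.193, 0.054, -2.211]
ft_force: [0.6, -0.2, -1.8]
width: 43.8
```

Run:
```python
from h import *
plan([[564,-395,100,-87.5],[564,-395,-13,-87.5]])
```

```text
t 18.38 p [ 563.3 -383.5  135.5] jawyaw -87.49 tilt [-0.33  0.47] q [-0.61  0.57  1.53 -0.    1.06  0.91] F [ 0.6 -0.2 -1.8] w 43.8
[ 564.  -395.   100.   -87.5] shift mm [35.4 11.7 -0.5] turn [0.02 0.47 0.33]
[ 564.  -395.   -13.   -87.5] shift mm [113.   0.   0.] turn [0. 0. 0.]
```

carry_out(commands=[[0.03,0.0115,0,0,0.4,0.3],[0.04,0,0,0,0,0],[0.04,0,0,0,0,0],[0.02,0,0,0,0,0],[0.004,0,0,0,0,0],[0,0,0,0,0,0]])

```text
t: 19.12
ee_pos: [565.3, -387.8, -1.7]
orientation: [2.196, 0.057, -2.199]
ft_force: [-0.2, -0.7, -0.1]
width: 43.4
```

Run:
```python
from h import *
plan([[564,-395,-13,-87.5]])
```

```text
t 19.12 p [ 565.3 -387.8   -1.7] jawyaw -87.16 tilt [-0.11  0.07] q [-0.62  0.75  1.57  0.    0.83  0.9 ] F [-0.2 -0.7 -0.1] w 43.4
[ 564.  -395.   -13.   -87.5] shift mm [11.2  7.1  1.6] turn [0.34 0.07 0.11]
```

carry_out(commands=[[0.004,0.003,0.001,0,0,0],[0.004,0,0,0,0,0],[0.003,0,0,0,0,0],[0.001,0,0,0,0,0]])

```text
t: 19.62
ee_pos: [566.6, -392.7, -10.7]
orientation: [2.2, 0.052, -2.192]
ft_force: [0.3, 0.2, -0.4]
width: 44.1
```

carry_out(commands=[[0.001,0,0,0,0,0]])

```text
t: 19.75
ee_pos: [566.6, -392.8, -11.7]
orientation: [2.2, 0.052, -2.192]
ft_force: [-0.4, 0.3, -0.9]
width: 43.6
```

carry_out(commands=[[0.0015,0,0,0,0,0],[0.001,0,0,0,0,0]])

```text
t: 20.0
ee_pos: [566.7, -392.8, -13.6]
orientation: [2.2, 0.052, -2.192]
ft_force: [-4.5, 2.8, 11.0]
width: 43.8
```

carry_out(commands=[[0,0,0,0,0,0],[0,0,0,0,0,0],[0,0,0,0,0,0],[-0.03,0,0,0,0,0],[-0.05,0,0,0,0,0],[-0.06,0,0,0,0,0],[-0.06,0,0,0,0,0],[0,0,0,0,0,0]], grip=0)

```text
t: 21.0
ee_pos: [565.9, -392.5, 191.1]
orientation: [2.199, 0.053, -2.194]
ft_force: [0.5, 0.9, -0.6]
width: 87.5
```

Run:
```python
from h import *
plan([[609,248,190,-80],[609,248,40,-80]])
t=shot('top'); h=cv2.cvtColor(t['pixels'],cv2.COLOR_BGR2HSV)
print(ray(t,cv2.boxPoints(cv2.minAreaRect(np.array([[218,151]],np.float32)))[:1],75))
for c in cv2.findContours(cv2.inRange(h,(5,100,40),(16,255,255)),cv2.RETR_EXTERNAL,cv2.CHAIN_APPROX_NONE)[0]:
    r=cv2.minAreaRect(c)
    if cv2.contourArea(c)>25 and r[0][0]<240: print(np.round(r[0]),np.round(r[1]),ray(t,cv2.boxPoints(r),75)[:,:2].round().tolist())
```

```text
t 21.0 p [ 565.9 -392.5  191.1] jawyaw -87.17 tilt [ 0.05 -0.13] q [-0.62  0.52  1.48  0.    1.14  0.9 ] F [ 0.5  0.9 -0.6] w 87.5
[609. 248. 190. -80.] shift mm [   0.7 -637.6  -74.7] turn [-7.17 -0.13 -0.05]
[609. 248.  40. -80.] shift mm [150.   0.   0.] turn [0. 0. 0.]
[[610.36170018 246.51533664  75.        ]]
[219. 154.] [36. 11.] [[648.0, 266.0], [652.0, 236.0], [555.0, 220.0], [551.0, 249.0]]
```

carry_out(commands=[[0,-0.05,-0.0058,-0.6,0,0],[0,-0.05,-0.0058,-0.6,0,0],[0,-0.05,-0.0058,-0.6,0,0],[0,-0.05,-0.0058,-0.6,0,0],[0,-0.05,-0.0058,0,0,0],[0,-0.05,-0.0058,0,0,0],[0,-0.05,-0.0058,0,0,0],[0,-0.05,-0.0058,0,0,0]])

```text
t: 22.05
ee_pos: [570.2, 21.7, 173.6]
orientation: [2.155, 0.104, -2.209]
ft_force: [0.5, 0.2, 0.9]
width: 87.6
```

carry_out(commands=[[0,-0.05,-0.0058,0,0,0],[0,-0.05,-0.0058,0,0,0],[0,-0.05,-0.0058,0,0,0],[0,-0.04,-0.0058,0,0,0],[0,-0.02,0,0,0,0],[0,0,0,0,0,0]])

```text
t: 22.8
ee_pos: [566.8, 240.6, 162.8]
orientation: [2.13, 0.103, -2.224]
ft_force: [-0.3, -0.7, 0.5]
width: 87.7
```

Run:
```python
from h import *
plan([[609,245,110,-82],[609,245,5,-82]])
```

```text
t 22.8 p [566.8 240.6 162.8] jawyaw -84.84 tilt [-0.37  2.47] q [0.37 0.46 1.64 0.02 1.08 1.84] F [-0.3 -0.7  0.5] w 87.7
[609. 245. 110. -82.] shift mm [ 51.   -0.2 -44.6] turn [-2.83  2.47  0.43]
[609. 245.   5. -82.] shift mm [105.   0.   0.] turn [0. 0. 0.]
```

carry_out(commands=[[0.02,0,-0.022,-1.4,1.2,0.2],[0.03,0,-0.022,-1.4,1.2,0.2],[0,0,0,0,0,0],[0,0,0,0,0,0]], grip=0.52)

```text
t: 23.3
ee_pos: [608.9, 239.0, 109.6]
orientation: [2.146, 0.144, -2.154]
ft_force: [-0.1, 0.2, 0.4]
width: 51.5
```

Run:
```python
from h import *
plan([[609,244,13,-82]])
t=shot('top');s=shot('side')
a=cv2.resize(t['pixels'][110:210,180:280],None,fx=4,fy=4,interpolation=cv2.INTER_CUBIC)
b=cv2.resize(s['pixels'][150:250,160:260],None,fx=4,fy=4,interpolation=cv2.INTER_CUBIC)
cv2.imwrite('pics/c7.png',cv2.convertScaleAbs(np.hstack([a,b]),alpha=1.5))
```

```text
t 23.3 p [608.9 239.  109.6] jawyaw -82.2 tilt [0.1  0.21] q [ 0.36  0.56  1.61 -0.    0.97  1.79] F [-0.1  0.2  0.4] w 51.5
[609. 244.  13. -82.] shift mm [96.6 -5.1 -1.2] turn [-0.2   0.21 -0.1 ]
```

View pics/c7.png

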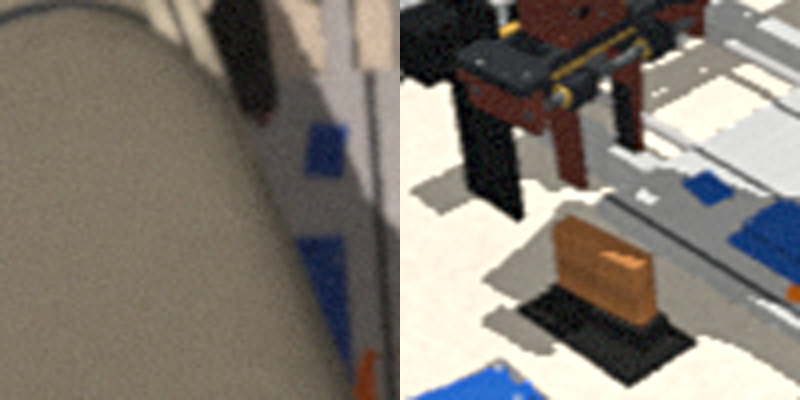

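Run:
```python
from h import *
s=np.load('side0.npy',allow_pickle=True).item()
print(ray(s,[[211.2,209],[198.8,204.2],[223.7,213]],79).round(),proj(s,[[609,239,136]]))
```

```text
[[608. 243.  79.]
 [652. 255.  79.]
 [568. 229.  79.]] [[210.47660061 192.39941268]]
```

carry_out(commands=[[0.02,-0.0045,0,-0.5,0,0],[0.03,0,0,0,0,0],[0.02,0,0,0,0,0],[0,0,0,0,0,0]])

```text
t: 23.9
ee_pos: [607.9, 244.6, 38.1]
orientation: [2.144, 0.157, -2.146]
ft_force: [-0.6, 0.2, 0.0]
width: 42.4
```

Run:
```python
from h import *
plan([[608,243,13,-82]])
```

```text
t 23.9 p [607.9 244.6  38.1] jawyaw -81.6 tilt [0.05 0.04] q [ 0.36  0.66  1.64 -0.    0.85  1.79] F [-0.6  0.2  0. ] w 42.4
[608. 243.  13. -82.] shift mm [25.1  1.5  0.2] turn [ 0.4   0.04 -0.05]
```

carry_out(commands=[[0.01,0.001,0,0,0,0],[0.01,0,0,0,0,0],[0.003,0,0,0,0,0],[0,0,0,0,0,0]])

```text
t: 24.4
ee_pos: [609.3, 244.1, 15.1]
orientation: [2.147, 0.158, -2.143]
ft_force: [-0.1, 0.6, -0.4]
width: 42.0
```

carry_out(commands=[[0,0,0,0,0,0],[0,0,0,0,0,0],[0,0,0,0,0,0],[0,0,0,0,0,0],[0,0,0,0,0,0]], grip=1)

```text
t: 25.02
ee_pos: [609.9, 244.4, 16.0]
orientation: [2.149, 0.158, -2.142]
ft_force: [-0.3, 0.2, -1.1]
width: 21.8
```

Run:
```python
from h import *
plan([])
```

```text
t 25.02 p [609.9 244.4  16. ] jawyaw -81.59 tilt [-0.01 -0.18] q [ 0.36  0.69  1.64 -0.    0.81  1.79] F [-0.3  0.2 -1.1] w 21.8
```

carry_out(commands=[[-0.02,0,0,0,0,0],[-0.04,0,0,0,0,0],[-0.04,0,0,2,0,0],[-0.005,0.02,-0.005,2,0,0],[0,0.03,-0.005,2,0,0],[0,0.02,-0.01,0,0,0],[0,0,0,0,0,0]])

```text
t: 25.9
ee_pos: [635.3, 171.0, 126.4]
orientation: [2.204, 0.042, -2.199]
ft_force: [-0.1, -0.3, -2.1]
width: 21.9
```

Run:
```python
from h import *
plan([[632,172,100,-87.5],[632,172,73.5,-87.5]])
t=shot('top'); h=cv2.cvtColor(t['pixels'],cv2.COLOR_BGR2HSV)
for c in cv2.findContours(cv2.inRange(h,(105,120,40),(125,255,255)),cv2.RETR_EXTERNAL,cv2.CHAIN_APPROX_NONE)[0]:
    r=cv2.minAreaRect(c)
    if 20<cv2.contourArea(c): print(np.round(r[0]),np.round(r[1]),ray(t,cv2.boxPoints(r),64)[:,:2].round().tolist())
```

```text
t 25.9 p [635.3 171.  126.4] jawyaw -87.8 tilt [ 0.04 -0.12] q [ 0.25  0.54  1.6  -0.    1.    1.78] F [-0.1 -0.3 -2.1] w 21.9
[632.  172.  100.  -87.5] shift mm [26.3 -1.1  3.3] turn [-0.3  -0.12 -0.04]
[632.  172.   73.5 -87.5] shift mm [26.5  0.   0. ] turn [0. 0. 0.]
[162. 206.] [26. 16.] [[452.0, 434.0], [495.0, 430.0], [486.0, 361.0], [443.0, 365.0]]
[469. 215.] [44. 21.] [[478.0, -367.0], [484.0, -420.0], [373.0, -425.0], [367.0, -372.0]]
[165. 168.] [27. 16.] [[558.0, 430.0], [603.0, 423.0], [587.0, 351.0], [543.0, 359.0]]
[456. 166.] [40. 20.] [[605.0, -347.0], [611.0, -400.0], [504.0, -404.0], [498.0, -352.0]]
[347. 141.] [ 9. 12.] [[619.0, -79.0], [651.0, -93.0], [641.0, -114.0], [610.0, -100.0]]
```

carry_out(commands=[[0.02,-0.001,0.003,0,0,0],[0.02,0,0,0,0,0],[0.008,0,0,0,0,0],[0,0,0,0,0,0]])

```text
t: 26.45
ee_pos: [630.6, 174.0, 74.5]
orientation: [2.199, 0.044, -2.202]
ft_force: [-0.1, 0.4, -2.4]
width: 21.4
```

carry_out(commands=[[0.002,0,0,0,0,0],[0,0,0,0,0,0]])

```text
t: 26.7
ee_pos: [631.2, 174.5, 73.1]
orientation: [2.2, 0.045, -2.201]
ft_force: [-0.3, -0.0, -2.4]
width: 21.6
```

Run:
```python
from h import *
plan([[632,172,73,-87.5]])
```

```text
t 26.7 p [631.2 174.5  73.1] jawyaw -87.65 tilt [0.01 0.02] q [ 0.25  0.61  1.63 -0.    0.9   1.78] F [-0.3 -0.  -2.4] w 21.6
[632.  172.   73.  -87.5] shift mm [ 0.1  2.5 -0.7] turn [-0.15  0.02 -0.01]
```

Foot about 1 mm above the bed. Sweep in small rows.

carry_out(commands=[[0,0.015,0,0,0,0],[0,0.015,0,0,0,0],[0,0.015,0,0,0,0],[0,0.015,0,0,0,0]])

```text
t: 27.2
ee_pos: [634.6, 110.7, 74.4]
orientation: [2.203, 0.046, -2.198]
ft_force: [0.2, 0.4, -0.8]
width: 21.6
```

Run:
```python
from h import *
plan([[632,-200,73,-87.5]])
```

```text
t 27.2 p [634.6 110.7  74.4] jawyaw -87.61 tilt [ 0.01 -0.12] q [ 0.15  0.59  1.66 -0.    0.89  1.68] F [ 0.2  0.4 -0.8] w 21.6
[ 632.  -200.    73.   -87.5] shift mm [  1.4 310.4  15.6] turn [-0.11 -0.12 -0.01]
```

carry_out(commands=[[0.001,0.015,0.001,0,0,0],[0.0005,0.016,0.001,0,0,0],[0.0005,0.016,0.001,0,0,0],[0.0005,0.016,0.001,0,0,0]])

```text
t: 27.7
ee_pos: [633.2, 42.5, 71.9]
orientation: [2.204, 0.045, -2.198]
ft_force: [0.9, 2.1, 0.7]
width: 21.8
```

carry_out(commands=[[0.0005,0.016,0.001,0,0,0],[0.0003,0.016,0.001,0,0,0],[0.0003,0.016,0.001,0,0,0],[0.0003,0.016,0.001,0,0,0]])

```text
t: 28.2
ee_pos: [633.1, -25.2, 72.0]
orientation: [2.208, 0.046, -2.196]
ft_force: [0.5, 2.3, 3.6]
width: 21.9
```

Run:
```python
from h import *
plan([[632,-200,73,-87.5]])
EOF=0
t=shot('top');s=shot('side')
a=cv2.resize(t['pixels'][100:220,240:440],None,fx=4,fy=3.5,interpolation=cv2.INTER_CUBIC)
b=cv2.resize(s['pixels'][110:230,200:400],None,fx=4,fy=3.5,interpolation=cv2.INTER_CUBIC)
cv2.imwrite('pics/c8.png',cv2.resize(cv2.convertScaleAbs(np.vstack([a,b]),alpha=1.5),None,fx=.7,fy=.7,interpolation=cv2.INTER_AREA))
```

```text
t 28.2 p [633.1 -25.2  72. ] jawyaw -87.7 tilt [-0.07 -0.31] q [-0.06  0.58  1.69  0.    0.87  1.47] F [0.5 2.3 3.6] w 21.9
[ 632.  -200.    73.   -87.5] shift mm [ -1.3 174.6   8.1] turn [-0.2  -0.31  0.07]
```

View pics/c8.png

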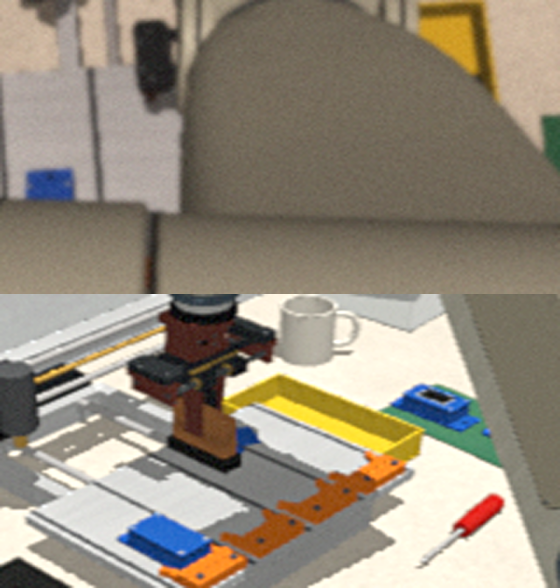

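carry_out(commands=[[-0.0003,0.016,0.001,0,0,0],[0,0.016,0.001,0,0,0],[0,0.016,0.001,0,0,0],[0,0.016,0.001,0,0,0],[0,0.016,0.001,0,0,0]])

```text
t: 28.92
ee_pos: [630.8, -110.5, 71.9]
orientation: [2.206, 0.045, -2.196]
ft_force: [0.1, 2.4, 2.1]
width: 21.7
```

carry_out(commands=[[0,0.016,0.001,0,0,0],[0,0.016,0.001,0,0,0],[0,0.014,0.001,0,0,0]])

```text
t: 29.3
ee_pos: [629.5, -160.3, 71.9]
orientation: [2.207, 0.045, -2.197]
ft_force: [-0.4, 2.2, 2.8]
width: 22.1
```

Run:
```python
from h import *
plan([[632,-200,73,-87.5]])
```

```text
t 29.3 p [ 629.5 -160.3   71.9] jawyaw -87.71 tilt [-0.04 -0.26] q [-0.27  0.6   1.65  0.    0.89  1.26] F [-0.4  2.2  2.8] w 22.1
[ 632.  -200.    73.   -87.5] shift mm [-1.1 39.8 -0.9] turn [-0.21 -0.26  0.04]
```

carry_out(commands=[[-0.001,0.012,0,0,0,0],[-0.0005,0.012,0,0,0,0],[-0.0005,0.012,0,0,0,0],[0,0,0,0,0,0],[0,0,0,0,0,0]])

```text
t: 29.92
ee_pos: [629.4, -200.3, 72.1]
orientation: [2.203, 0.044, -2.2]
ft_force: [-1.1, 0.9, -1.3]
width: 21.8
```

carry_out(commands=[[-0.02,-0.01,0,0,0,0],[-0.04,-0.02,0,0,0,0],[-0.04,-0.04,0,0,0,0],[0,-0.05,0,0,0,0],[0,-0.05,0,0,0,0],[0,-0.05,0,0,0,0],[0,-0.05,0,0,0,0],[0,0,0,0,0,0]])

```text
t: 30.92
ee_pos: [619.2, 85.2, 187.6]
orientation: [2.215, 0.051, -2.187]
ft_force: [0.8, -0.4, -1.5]
width: 22.2
```

Run:
```python
from h import *
plan([[609,247,110,-81],[609,247,16,-81]])
t=shot('top','t9');s=shot('side')
a=cv2.resize(t['pixels'][90:240,230:430],None,fx=3,fy=3,interpolation=cv2.INTER_CUBIC)
b=cv2.resize(s['pixels'][130:220,200:400],None,fx=3,fy=3,interpolation=cv2.INTER_CUBIC)
cv2.imwrite('pics/c9.png',cv2.resize(cv2.convertScaleAbs(np.vstack([a,b]),alpha=1.5),None,fx=.8,fy=.8,interpolation=cv2.INTER_AREA))
h=cv2.cvtColor(t['pixels'],cv2.COLOR_BGR2HSV)
for c in cv2.findContours(cv2.inRange(h,(105,120,40),(125,255,255)),cv2.RETR_EXTERNAL,cv2.CHAIN_APPROX_NONE)[0]:
    r=cv2.minAreaRect(c)
    if 20<cv2.contourArea(c): print(np.round(r[0]),np.round(r[1]),ray(t,r[0],8)[:,:2].round().tolist())
```

```text
t 30.93 p [619.2  85.2 187.6] jawyaw -87.51 tilt [-0.14 -0.74] q [0.12 0.42 1.64 0.   1.06 1.64] F [ 0.8 -0.4 -1.5] w 22.2
[609. 247. 110. -81.] shift mm [  78.  -161.9    4.2] turn [-6.51 -0.75  0.1 ]
[609. 247.  16. -81.] shift mm [94.  0.  0.] turn [0. 0. 0.]
[169. 207.] [41. 16.] [[475.0, 395.0]]
[469. 215.] [43. 21.] [[431.0, -422.0]]
[171. 169.] [40. 16.] [[583.0, 390.0]]
[456. 166.] [40. 20.] [[568.0, -400.0]]
[386. 146.] [15. 11.] [[628.0, -210.0]]
```

View pics/c9.png

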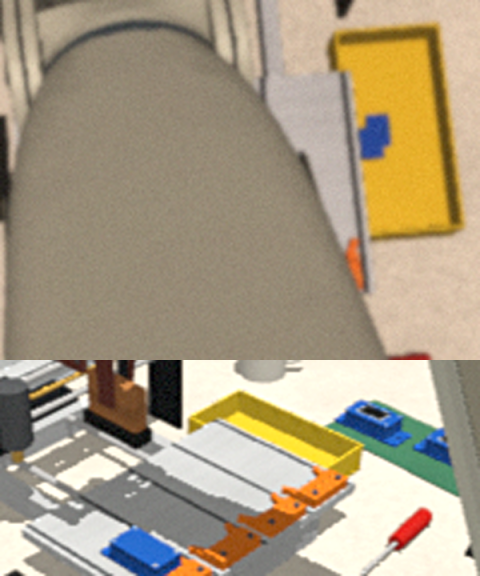

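carry_out(commands=[[0,-0.04,0,0,0,0],[0,-0.04,0,0,0,0],[0,-0.04,0,0,0,0],[0.01,-0.035,0,0,0,0],[0.03,0,0,0,0,0],[0.02,0,0,0,0,0],[0,0,0,0,0,0]])

```text
t: 31.9
ee_pos: [617.1, 233.7, 130.1]
orientation: [2.225, 0.035, -2.188]
ft_force: [0.0, -0.2, -1.4]
width: 21.8
```

Run:
```python
from h import *
plan([[607,249,60,-85],[607,249,16,-85]])
```

```text
t 31.9 p [617.1 233.7 130.1] jawyaw -88.25 tilt [-0.05 -0.97] q [ 0.35  0.53  1.6  -0.01  0.99  1.89] F [ 0.  -0.2 -1.4] w 21.8
[607. 249.  60. -85.] shift mm [ 70.  -15.5  10.8] turn [-3.25 -0.97  0.03]
[607. 249.  16. -85.] shift mm [44.  0.  0.] turn [0. 0. 0.]
```

carry_out(commands=[[0,-0.015,0.01,-1.6,-0.9,0],[0.03,0,0,-1.6,0,0],[0.03,0,0,0,0,0],[0.02,0,0,0,0,0],[0.01,0,0,0,0,0],[0,0,0,0,0,0]])

```text
t: 32.65
ee_pos: [609.8, 251.6, 44.0]
orientation: [2.186, 0.103, -2.17]
ft_force: [-0.6, 0.3, -1.4]
width: 21.9
```

Run:
```python
from h import *
plan([[607,249,16,-85]])
```

```text
t 32.65 p [609.8 251.6  44. ] jawyaw -84.86 tilt [-0.24 -0.44] q [0.37 0.65 1.63 0.   0.85 1.85] F [-0.6  0.3 -1.4] w 21.9
[607. 249.  16. -85.] shift mm [28.   2.4  3.3] turn [ 0.14 -0.44  0.24]
```

carry_out(commands=[[0.01,0.002,0.003,0,-0.4,0.2],[0.01,0,0,0,0,0],[0.004,0,0,0,0,0],[0.002,0,0,0,0,0]])

```text
t: 33.15
ee_pos: [608.4, 249.7, 18.4]
orientation: [2.18, 0.099, -2.173]
ft_force: [-2.1, -1.1, -1.9]
width: 22.2
```

carry_out(commands=[[0.001,0,0,0,0,0]])

```text
t: 33.28
ee_pos: [608.5, 249.8, 17.3]
orientation: [2.18, 0.099, -2.173]
ft_force: [-0.2, -0.3, -1.9]
width: 21.9
```

carry_out(commands=[[0.001,0,0,0,0,0],[0.0005,0,0,0,0,0]])

```text
t: 33.52
ee_pos: [608.8, 249.8, 16.0]
orientation: [2.181, 0.099, -2.172]
ft_force: [0.4, 0.1, -1.5]
width: 22.1
```

carry_out(commands=[[0.001,0,0,0,0,0],[0,0,0,0,0,0]])

```text
t: 33.78
ee_pos: [609.0, 250.0, 16.2]
orientation: [2.181, 0.1, -2.172]
ft_force: [0.2, -0.0, -1.4]
width: 21.8
```

carry_out(commands=[[0,0,0,0,0,0],[0,0,0,0,0,0],[0,0,0,0,0,0],[-0.02,0,0,0,0,0],[-0.04,0,0,0,0,0],[-0.05,0,0,0,0,0],[-0.05,0,0,0,0,0],[0,0,0,0,0,0]], grip=0.52)

```text
t: 34.78
ee_pos: [609.7, 250.2, 187.0]
orientation: [2.187, 0.101, -2.167]
ft_force: [0.4, 0.4, 0.8]
width: 42.2
```

Run:
```python
from h import *
t=shot('top')
h=cv2.cvtColor(t['pixels'],cv2.COLOR_BGR2HSV)
for c in cv2.findContours(cv2.inRange(h,(105,120,40),(125,255,255)),cv2.RETR_EXTERNAL,cv2.CHAIN_APPROX_NONE)[0]:
    r=cv2.minAreaRect(c)
    if 20<cv2.contourArea(c) and r[0][0]<200:
        b=ray(t,cv2.boxPoints(r),25)[:,:2]; e=max([b[1]-b[0],b[2]-b[1]],key=np.linalg.norm)
        print(np.round(r[0],1),np.round(r[1]),b.round().tolist(),b.mean(0).round(),np.degrees(np.arctan2(e[1],e[0])))
plan([[470,392,150,0]])
```

```text
t 34.83 p [608.3 249.6 184.6] jawyaw -84.87 tilt [-0.12 -0.31] q [0.37 0.47 1.56 0.   1.1  1.85] F [ 0.2 -0.3 -0.3] w 42.3
[470. 392. 150.   0.] shift mm [  34.2 -154.1  125.2] turn [-84.87  -0.34  -0.14]
```

Run:
```python
from h import *
t=np.load('top0.npy',allow_pickle=True).item(); p=cv2.imread('pics/t9.png'); h=cv2.cvtColor(p,cv2.COLOR_BGR2HSV)
for c in cv2.findContours(cv2.inRange(h,(105,120,40),(125,255,255)),cv2.RETR_EXTERNAL,cv2.CHAIN_APPROX_NONE)[0]:
    r=cv2.minAreaRect(c)
    if 20<cv2.contourArea(c) and r[0][0]<200:
        b=ray(t,cv2.boxPoints(r),6)[:,:2]; e=max([b[1]-b[0],b[2]-b[1]],key=np.linalg.norm)
        print(np.round(r[0],1),np.round(r[1]),b.round().tolist(),b.mean(0).round(),ray(t,r[0],17)[0].round(),np.degrees(np.arctan2(e[1],e[0])))
```

```text
[169.  206.9] [41. 16.] [[460.0, 456.0], [506.0, 452.0], [490.0, 337.0], [445.0, 341.0]] [475. 396.] [473. 393.  17.] -97.6062800508015
[171.4 168.7] [40. 16.] [[574.0, 451.0], [620.0, 443.0], [594.0, 331.0], [548.0, 339.0]] [584. 391.] [581. 388.  17.] -103.18144838160762
```

carry_out(commands=[[0,-0.018,0.015,-10,0,0],[0,-0.013,0.018,-10,0,0],[0,-0.01,0.02,-10,0,0],[0,-0.005,0.02,-10,0,0],[0,0,0,-10,0,0],[0,0,0,-10,0,0],[0,0,0,-10,0,0],[0,0,0,-5,0,0]], grip=0.2)

```text
t: 35.83
ee_pos: [519.1, 263.5, 176.2]
orientation: [1.294, 1.149, -1.314]
ft_force: [0.2, -0.1, -0.6]
width: 70.7
```

Run:
```python
from h import *
plan([[474,393,110,0],[474,393,-12,0]])
```

```text
t 35.83 p [519.1 263.5 176.2] jawyaw -7.39 tilt [-0.57  0.36] q [0.45 0.38 1.73 0.   1.04 0.58] F [ 0.2 -0.1 -0.6] w 70.7
[474. 393. 110.   0.] shift mm [  66.   -60.8 -123.1] turn [-7.38  0.32  0.59]
[474. 393. -12.   0.] shift mm [122.   0.   0.] turn [0. 0. 0.]
```

Run:
```python
from h import *
plan([[473.5,395,110,-7.6],[473.5,395,-13,-7.6]])
```

```text
t 35.83 p [519.1 263.5 176.2] jawyaw -7.39 tilt [-0.57  0.36] q [0.45 0.38 1.73 0.   1.04 0.58] F [ 0.2 -0.1 -0.6] w 70.7
[473.5 395.  110.   -7.6] shift mm [  66.   -61.5 -125. ] turn [0.22 0.36 0.57]
[473.5 395.  -13.   -7.6] shift mm [123.   0.   0.] turn [0. 0. 0.]
```

carry_out(commands=[[0.01,-0.02,-0.04,0,0.3,0.5],[0.02,-0.02,-0.04,0,0,0],[0.02,-0.018,-0.04,0,0,0],[0.01,0,0,0,0,0],[0,0,0,0,0,0]])

```text
t: 36.45
ee_pos: [472.5, 389.4, 109.6]
orientation: [1.295, 1.145, -1.313]
ft_force: [0.6, -0.1, 0.0]
width: 70.0
```

Run:
```python
from h import *
plan([[473.5,395,60,-7.6],[473.5,395,-13,-7.6]])
t=shot('top');s=shot('side')
for i,z in((t,60),(s,60)):
  h=cv2.cvtColor(i['pixels'],cv2.COLOR_BGR2HSV)
  for c in cv2.findContours(cv2.inRange(h,(105,120,40),(125,255,255)),cv2.RETR_EXTERNAL,cv2.CHAIN_APPROX_NONE)[0]:
    r=cv2.minAreaRect(c)
    if 20<cv2.contourArea(c): print(np.round(r[0],1),np.round(r[1]),ray(i,r[0],17)[0].round())
a=cv2.resize(s['pixels'][180:320,120:320],None,fx=4,fy=4,interpolation=cv2.INTER_CUBIC)
cv2.imwrite('pics/c10.png',cv2.convertScaleAbs(a,alpha=1.4))
```

```text
t 36.45 p [472.5 389.4 109.6] jawyaw -7.42 tilt [-0.42  0.46] q [ 0.67  0.51  1.71 -0.    0.94  0.8 ] F [ 0.6 -0.1  0. ] w 70.0
[473.5 395.   60.   -7.6] shift mm [49.6  0.6 -6.1] turn [0.19 0.46 0.42]
[473.5 395.  -13.   -7.6] shift mm [73.  0.  0.] turn [0. 0. 0.]
[185.3 209.4] [ 8. 16.] [465. 347.  17.]
[167.5 207. ] [26. 16.] [473. 397.  17.]
[468.9 214.5] [43. 21.] [ 431. -418.   17.]
[258.  187.5] [35. 16.] [521. 147.  17.]
[174.2 169.4] [34. 16.] [579. 380.  17.]
[456.3 165.8] [40. 20.] [ 565. -396.   17.]
[385.5 146.5] [15. 11.] [ 626. -208.   17.]
[196.2 274.9] [20. 45.] [475. 402.  17.]
[174.9 254.2] [18. 43.] [581. 397.  17.]
[259.1 210.5] [29. 17.] [567.  94.  17.]
[389.6 167.5] [33. 13.] [ 430. -413.   17.]
[356.2 155.4] [31. 13.] [ 566. -394.   17.]
[531.  73.] [146.  56.] [  456. -1714.    17.]
```

View pics/c10.png

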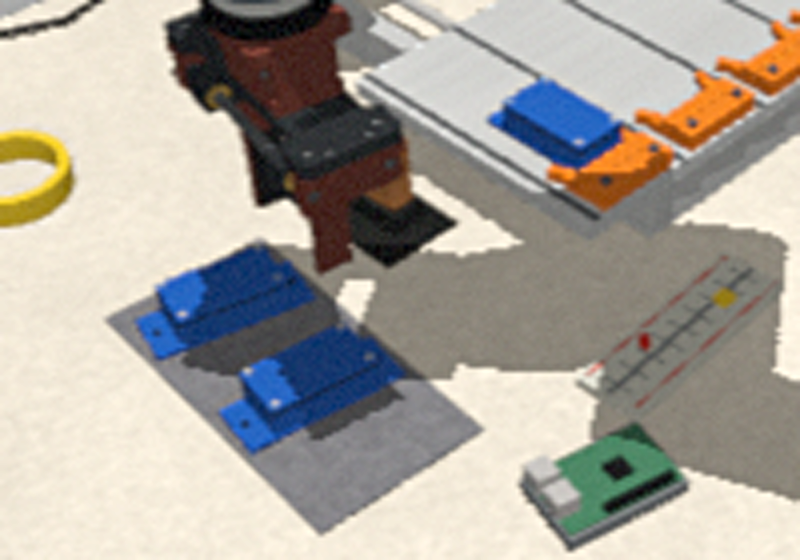

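carry_out(commands=[[0.03,0.001,-0.006,0,0.4,0.4],[0.03,0,0,0,0,0],[0.03,0,0,0,0,0],[0.025,0,0,0,0,0],[0,0,0,0,0,0]])

```text
t: 37.17
ee_pos: [481.7, 392.4, -1.7]
orientation: [1.319, 1.139, -1.301]
ft_force: [1.2, 0.1, 0.9]
width: 70.1
```

Run:
```python
from h import *
plan([[473.5,395,-14,-7.6]])
```

```text
t 37.17 p [481.7 392.4  -1.7] jawyaw -7.92 tilt [ 0.43 -0.38] q [ 0.66  0.67  1.74 -0.    0.72  0.8 ] F [1.2 0.1 0.9] w 70.1
[473.5 395.  -14.   -7.6] shift mm [12.3 -8.6 -1.4] turn [-0.32 -0.38 -0.44]
```

carry_out(commands=[[0.002,-0.008,-0.001,-0.3,-0.3,-0.4],[0.005,0,0,0,0,0],[0.004,0,0,0,0,0],[0,0,0,0,0,0]])

```text
t: 37.67
ee_pos: [476.1, 395.5, -9.3]
orientation: [1.313, 1.143, -1.301]
ft_force: [0.6, -0.1, -0.6]
width: 70.2
```

carry_out(commands=[[0,0,0,0,0,0],[0,0,0,0,0,0],[0,0,0,0,0,0],[0,0,0,0,0,0],[0,0,0,0,0,0]], grip=1)

```text
t: 38.3
ee_pos: [476.2, 395.8, -8.9]
orientation: [1.313, 1.143, -1.301]
ft_force: [-0.4, -0.3, 0.3]
width: 43.4
```

Run:
```python
from h import *
plan([])
```

```text
t 38.3 p [476.2 395.8  -8.9] jawyaw -7.66 tilt [ 0.26 -0.32] q [0.67 0.69 1.74 0.   0.71 0.81] F [-0.4 -0.3  0.3] w 43.4
```

carry_out(commands=[[-0.03,0,0,0,0,0],[-0.04,0,0,0,0,0],[-0.04,0,0,0,0,0],[-0.03,0,0,10,0,0],[-0.02,0,0,10,0,0],[-0.01,0,0,10,0,0],[0,0,0,10,0,0],[0,0,0,10,0,0]])

```text
t: 39.3
ee_pos: [474.2, 393.8, 165.4]
orientation: [1.923, 0.53, -1.916]
ft_force: [0.1, -0.1, -1.4]
width: 43.6
```

carry_out(commands=[[0,0,0,10,0,0],[0,0,0,10,0,0],[0,0,0,10,0,0],[0,0,0,0,0,0]])

```text
t: 39.8
ee_pos: [473.4, 393.1, 164.7]
orientation: [-2.221, 0.002, 2.217]
ft_force: [0.2, 0.1, -1.6]
width: 43.4
```

Run:
```python
from h import *
plan([[560,-40.4,150,-87.4],[560,-40.4,49,-87.4]])
```

```text
t 39.8 p [473.4 393.1 164.7] jawyaw -90.18 tilt [-0.1  -0.08] q [0.67 0.44 1.67 0.   1.03 2.25] F [ 0.2  0.1 -1.6] w 43.4
[560.  -40.4 150.  -87.4] shift mm [ 14.  433.2 -88. ] turn [-2.78 -0.09  0.1 ]
[560.  -40.4  49.  -87.4] shift mm [101.   0.   0.] turn [0. 0. 0.]
```

carry_out(commands=[[0,0.042,-0.008,-0.4,0,0],[0,0.042,-0.008,-0.4,0,0],[0,0.042,-0.008,-0.4,0,0],[0,0.042,-0.008,-0.4,0,0],[0,0.042,-0.008,-0.4,0,0],[0,0.042,-0.008,-0.4,0,0],[0,0.042,-0.008,0,0,0],[0,0.042,-0.008,0,0,0]])

```text
t: 40.8
ee_pos: [551.4, 52.8, 163.9]
orientation: [2.184, 0.091, -2.178]
ft_force: [0.4, -0.1, -1.3]
width: 43.9
```

carry_out(commands=[[0,0.04,-0.008,0,0,0],[0,0.02,-0.008,0,0,0],[0,0,0,0,0,0]])

```text
t: 41.18
ee_pos: [573.0, -10.5, 163.7]
orientation: [2.18, 0.099, -2.174]
ft_force: [-0.2, 1.1, -1.3]
width: 43.4
```

Run:
```python
from h import *
plan([[560,-40.4,90,-87.4],[560,-40.4,49,-87.4]])
```

```text
t 41.17 p [573.  -10.5 163.7] jawyaw -84.89 tilt [-0.1  -0.17] q [-0.04  0.38  1.77  0.    0.99  1.44] F [-0.2  1.1 -1.3] w 43.4
[560.  -40.4  90.  -87.4] shift mm [73.6 28.7 15.8] turn [ 2.51 -0.17  0.11]
[560.  -40.4  49.  -87.4] shift mm [41.  0.  0.] turn [0. 0. 0.]
```

carry_out(commands=[[0.01,0.028,0.015,2.4,-0.1,0.1],[0.03,0,0,0,0,0],[0.03,0,0,0,0,0],[0.015,0,0,0,0,0],[0,0,0,0,0,0]])

```text
t: 41.8
ee_pos: [559.6, -36.7, 77.3]
orientation: [2.194, 0.066, -2.19]
ft_force: [0.8, -0.5, -1.0]
width: 43.3
```

Run:
```python
from h import *
plan([[560,-40.4,49,-87.4]])
s=shot('side');b=cv2.resize(s['pixels'][120:240,220:380],None,fx=4.5,fy=4.5,interpolation=cv2.INTER_CUBIC)
cv2.imwrite('pics/c11.png',cv2.convertScaleAbs(b,alpha=1.5))
```

```text
t 41.8 p [559.6 -36.7  77.3] jawyaw -86.61 tilt [-0.06 -0.1 ] q [-0.09  0.49  1.85  0.    0.8   1.42] F [ 0.8 -0.5 -1. ] w 43.3
[560.  -40.4  49.  -87.4] shift mm [28.3  3.8 -0.1] turn [ 0.79 -0.1   0.06]
```

View pics/c11.png

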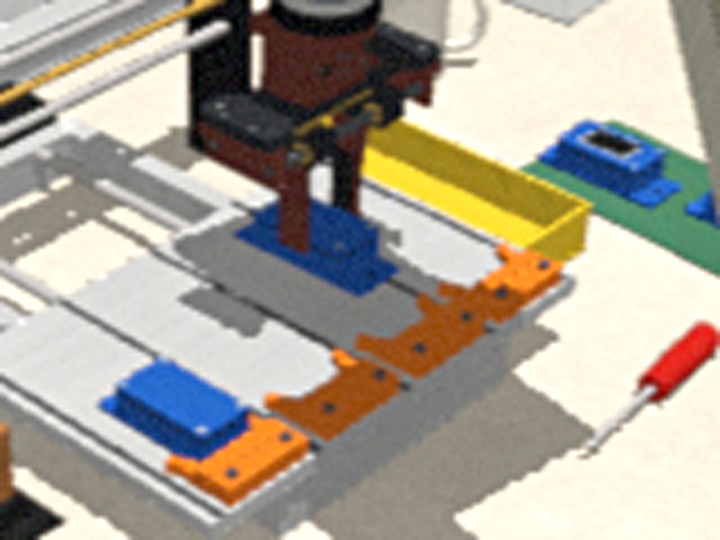

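carry_out(commands=[[0.01,0.0035,0,0.8,0,0],[0.01,0,0,0,0,0],[0.004,0,0,0,0,0],[0,0,0,0,0,0]])

```text
t: 42.35
ee_pos: [562.2, -40.3, 54.5]
orientation: [2.206, 0.05, -2.191]
ft_force: [-0.0, -0.8, -1.6]
width: 43.6
```

carry_out(commands=[[0.002,0,0,0,0,0],[0.001,0,0,0,0,0],[0,0,0,0,0,0]])

```text
t: 42.72
ee_pos: [562.6, -40.4, 51.7]
orientation: [2.207, 0.05, -2.191]
ft_force: [0.2, -0.4, -1.0]
width: 43.6
```

Run:
```python
from h import *
plan([[560,-40.4,49,-87.4]])
```

```text
t 42.73 p [562.6 -40.4  51.7] jawyaw -87.42 tilt [-0.02 -0.43] q [-0.09  0.53  1.85  0.    0.75  1.43] F [ 0.2 -0.4 -1. ] w 43.6
[560.  -40.4  49.  -87.4] shift mm [ 2.7 -0.1  2.6] turn [-0.02 -0.43  0.02]
```

carry_out(commands=[[0.001,0,0,0,-0.4,0],[0.0015,0,0,0,0,0],[0.001,0,0,0,0,0]])

```text
t: 43.1
ee_pos: [562.9, -40.3, 49.0]
orientation: [2.199, 0.05, -2.198]
ft_force: [-5.0, 1.5, 13.6]
width: 43.0
```

carry_out(commands=[[0,0,0.008,0,0,0],[0,0,0.008,0,0,0]])

```text
t: 43.35
ee_pos: [546.9, -41.1, 49.2]
orientation: [2.2, 0.05, -2.197]
ft_force: [-0.2, 0.2, -1.2]
width: 43.7
```

Run:
```python
from h import *
plan([[519,-42.2,49,-87.4]])
```

```text
t 43.35 p [546.9 -41.1  49.2] jawyaw -87.4 tilt [-0.   -0.09] q [-0.1   0.52  1.89  0.    0.74  1.43] F [-0.2  0.2 -1.2] w 43.7
[519.  -42.2  49.  -87.4] shift mm [ 0.2 -0.1 28. ] turn [ 0.   -0.09  0.  ]
```

Slide in, watching force.

carry_out(commands=[[0,0,0.006,0,0,0],[0,0,0.006,0,0,0],[0,0,0.003,0,0,0]])

```text
t: 43.72
ee_pos: [533.4, -41.1, 49.9]
orientation: [2.208, 0.049, -2.191]
ft_force: [2.6, 4.1, -1.4]
width: 43.4
```

carry_out(commands=[[0,0,0.003,0,0,0],[0,0,0.003,0,0,0]])

```text
t: 43.98
ee_pos: [527.0, -41.0, 49.9]
orientation: [2.209, 0.05, -2.191]
ft_force: [-0.2, 0.8, -1.6]
width: 43.9
```

carry_out(commands=[[0,0,0.002,0,0,0],[0,0,0.002,0,0,0]])

```text
t: 44.22
ee_pos: [521.9, -41.3, 49.6]
orientation: [2.208, 0.05, -2.193]
ft_force: [0.3, 1.4, -1.3]
width: 43.6
```

Run:
```python
from h import *
plan([[519,-42.2,49,-87.4]])
```

```text
t 44.23 p [521.9 -41.3  49.6] jawyaw -87.51 tilt [-0.08 -0.39] q [-0.1   0.49  1.94  0.    0.7   1.42] F [ 0.3  1.4 -1.3] w 43.6
[519.  -42.2  49.  -87.4] shift mm [0.6 0.8 3. ] turn [-0.11 -0.39  0.08]
```

carry_out(commands=[[0.0003,0.0005,0.002,0,-0.3,0],[0,0,0.002,0,0,0]])

```text
t: 44.48
ee_pos: [518.2, -41.6, 49.3]
orientation: [2.203, 0.049, -2.198]
ft_force: [0.6, 1.9, -0.7]
width: 43.4
```

carry_out(commands=[[0,0,0.002,0,0,0],[0,0,0.001,0,0,0]])

```text
t: 44.72
ee_pos: [515.2, -41.7, 49.4]
orientation: [2.203, 0.05, -2.198]
ft_force: [1.4, 3.6, 0.2]
width: 43.8
```

carry_out(commands=[[0,0,0.002,0,0,0],[0,0,0.001,0,0,0]])

```text
t: 44.98
ee_pos: [511.9, -41.9, 49.3]
orientation: [2.203, 0.05, -2.198]
ft_force: [1.2, 3.2, -1.2]
width: 43.9
```

Run:
```python
from h import *
plan([])
```

```text
t 44.98 p [511.9 -41.9  49.3] jawyaw -87.53 tilt [-0.12 -0.13] q [-0.11  0.48  1.96  0.    0.7   1.42] F [ 1.2  3.2 -1.2] w 43.9
```

carry_out(commands=[[0,-0.0015,0.001,0,0,0],[0,0,0.002,0,0,0]])

```text
t: 45.22
ee_pos: [510.3, -40.9, 49.8]
orientation: [2.207, 0.049, -2.194]
ft_force: [7.2, 3.2, -0.1]
width: 43.7
```

carry_out(commands=[[0,0,0.002,0,0,0],[0,0,0.001,0,0,0]])

```text
t: 45.48
ee_pos: [510.5, -41.1, 50.6]
orientation: [2.214, 0.047, -2.187]
ft_force: [4.5, 0.6, -2.5]
width: 43.7
```

carry_out(commands=[[0,0,0.002,0,0,0],[0,0,0.001,0,0,0]])

```text
t: 45.72
ee_pos: [510.4, -41.4, 51.3]
orientation: [2.221, 0.046, -2.181]
ft_force: [4.1, 0.9, -3.5]
width: 43.8
```

Run:
```python
from h import *
plan([])
```

```text
t 45.73 p [510.4 -41.4  51.3] jawyaw -87.62 tilt [-0.01 -1.05] q [-0.11  0.47  1.98  0.    0.68  1.42] F [ 4.1  0.9 -3.5] w 43.8
```

carry_out(commands=[[0.0015,0,0.001,0,-1.0,0],[0.001,0,0.002,0,0,0],[0,0,0.001,0,0,0]])

```text
t: 46.1
ee_pos: [510.4, -41.7, 50.2]
orientation: [2.209, 0.045, -2.192]
ft_force: [3.0, 2.6, -1.2]
width: 43.8
```

Run:
```python
from h import *
plan([])
```

```text
t 46.1 p [510.4 -41.7  50.2] jawyaw -87.65 tilt [ 0.02 -0.44] q [-0.11  0.48  1.97  0.    0.69  1.42] F [ 3.   2.6 -1.2] w 43.8
```

carry_out(commands=[[0.001,0,0.0005,0,-0.4,0],[0,0,0,0,0,0],[0,0,0,0,0,0],[-0.02,0,0,0,0,0],[-0.05,0,0,0,0,0],[-0.05,0,0,0,0,0],[-0.02,0,0,0,0,0]], grip=0.3)

```text
t: 46.98
ee_pos: [503.9, -41.9, 189.4]
orientation: [2.183, 0.046, -2.218]
ft_force: [0.8, -0.6, 0.1]
width: 61.7
```

carry_out(commands=[[0,-0.04,0,-6,0,0],[0,-0.04,-0.005,-6,0,0],[0,-0.04,-0.01,-6,0,0],[0,-0.035,-0.015,-6,0,0],[0,-0.03,-0.025,-8,0,0],[0,-0.03,-0.03,-8,0,0],[0,-0.02,-0.035,-8,0,0],[0,-0.02,-0.035,-8,0,0]])

```text
t: 47.98
ee_pos: [534.0, 281.3, 189.8]
orientation: [1.57, 0.919, -1.601]
ft_force: [1.0, -0.3, -0.2]
width: 61.4
```

Run:
```python
from h import *
plan([[581,390,130,-13.2],[581,390,-12,-13.2]])
```

```text
t 47.98 p [534.  281.3 189.8] jawyaw -30.08 tilt [-0.75  0.7 ] q [0.46 0.4  1.67 0.   1.09 0.99] F [ 1.  -0.3 -0.2] w 61.4
[581.  390.  130.  -13.2] shift mm [  58.6  -13.1 -118.3] turn [-16.88   0.58   0.85]
[581.  390.  -12.  -13.2] shift mm [142.   0.   0.] turn [0. 0. 0.]
```

carry_out(commands=[[0,0,0,-9,0.3,0.4],[0,0,0,-8,0.3,0.4],[0,0,0,0,0,0]], grip=0.2)

```text
t: 48.35
ee_pos: [532.6, 283.8, 188.2]
orientation: [1.363, 1.101, -1.369]
ft_force: [0.7, -0.3, -0.3]
width: 70.2
```

Run:
```python
from h import *
plan([[581,390,110,-13.2],[581,390,-12,-13.2]])
t=shot('top','t12')
h=cv2.cvtColor(t['pixels'],cv2.COLOR_BGR2HSV)
for c in cv2.findContours(cv2.inRange(h,(105,120,40),(125,255,255)),cv2.RETR_EXTERNAL,cv2.CHAIN_APPROX_NONE)[0]:
    r=cv2.minAreaRect(c)
    if 20<cv2.contourArea(c): print(np.round(r[0],1),np.round(r[1]),np.round(r[2],1),ray(t,r[0],80)[0].round(),ray(t,r[0],17)[0].round())
```

```text
t 48.35 p [532.6 283.8 188.2] jawyaw -12.32 tilt [-0.18  0.09] q [0.47 0.4  1.68 0.   1.07 0.68] F [ 0.7 -0.3 -0.3] w 70.2
[581.  390.  110.  -13.2] shift mm [  78.    24.9 -114.2] turn [0.88 0.09 0.18]
[581.  390.  -12.  -13.2] shift mm [122.   0.   0.] turn [0. 0. 0.]
[468.9 214.7] [43. 21.] 82.3 [ 423. -389.   80.] [ 430. -418.   17.]
[258.  187.4] [35. 16.] 85.9 [509. 142.  80.] [521. 147.  17.]
[329.9 182. ] [35. 16.] 84.1 [517. -44.  80.] [530. -51.  17.]
[456.3 165.9] [40. 20.] 82.6 [ 550. -368.   80.] [ 565. -396.   17.]
[385.5 146.5] [15. 11.] 90.0 [ 607. -191.   80.] [ 626. -208.   17.]
```

carry_out(commands=[[0.01,0.006,-0.03,0.4,0,0.1],[0.02,0.006,-0.03,0.4,0,0],[0.02,0.006,-0.03,0,0,0],[0.02,0.006,-0.02,0,0,0],[0,0,0,0,0,0]])

```text
t: 49.02
ee_pos: [582.5, 385.7, 116.3]
orientation: [1.387, 1.081, -1.393]
ft_force: [-0.2, -0.5, 0.6]
width: 70.2
```

Run:
```python
from h import *
plan([[581,390,60,-13.2],[581,390,-12,-13.2]])
s=shot('side')
h=cv2.cvtColor(s['pixels'],cv2.COLOR_BGR2HSV)
for c in cv2.findContours(cv2.inRange(h,(105,120,40),(125,255,255)),cv2.RETR_EXTERNAL,cv2.CHAIN_APPROX_NONE)[0]:
    r=cv2.minAreaRect(c)
    if 20<cv2.contourArea(c): print(np.round(r[0],1),np.round(r[1]),np.round(r[2],1),ray(s,r[0],17)[0].round())
```

```text
t 49.02 p [582.5 385.7 116.3] jawyaw -14.25 tilt [-0.11  0.19] q [ 0.57  0.61  1.5  -0.    1.03  0.82] F [-0.2 -0.5  0.6] w 70.2
[581.  390.   60.  -13.2] shift mm [56.2 -2.4 -3.9] turn [-1.05  0.18  0.11]
[581.  390.  -12.  -13.2] shift mm [72.  0.  0.] turn [0. 0. 0.]
[174.9 254.1] [18. 43.] 68.7 [582. 397.  17.]
[259.2 210.9] [30. 17.] 31.0 [565.  95.  17.]
[300.7 184.6] [29. 15.] 26.6 [ 576. -105.   17.]
[378.9 168.4] [13.  9.] 61.4 [ 453. -380.   17.]
[355.9 155.3] [30. 13.] 23.2 [ 566. -393.   17.]
[531.  73.] [146.  56.] 90.0 [  456. -1714.    17.]
```

carry_out(commands=[[0.03,-0.001,-0.004,-1,0.1,0.1],[0.03,-0.001,0,0,0,0],[0.03,-0.001,0,0,0,0],[0.02,0,0,0,0,0],[0,0,0,0,0,0]])

```text
t: 49.7
ee_pos: [583.1, 387.4, 11.3]
orientation: [1.388, 1.084, -1.378]
ft_force: [0.2, -0.2, 0.6]
width: 70.3
```

Run:
```python
from h import *
plan([[581.5,390.5,-11,-13.2]])
```

```text
t 49.7 p [583.1 387.4  11.3] jawyaw -13.72 tilt [ 0.3  -0.19] q [ 0.57  0.74  1.54 -0.    0.85  0.81] F [ 0.2 -0.2  0.6] w 70.3
[581.5 390.5 -11.  -13.2] shift mm [22.3 -2.4 -2.6] turn [-0.52 -0.19 -0.3 ]
```

carry_out(commands=[[0.008,-0.0024,-0.0026,-0.5,-0.1,-0.2],[0.008,0,0,0,0,0],[0.004,0,0,0,0,0],[0,0,0,0,0,0]])

```text
t: 50.2
ee_pos: [583.4, 391.7, -6.5]
orientation: [1.383, 1.09, -1.371]
ft_force: [-0.5, 0.3, -0.9]
width: 70.2
```

carry_out(commands=[[0.001,0,0,0,0,0],[0,0,0,0,0,0],[0,0,0,0,0,0],[0,0,0,0,0,0],[0,0,0,0,0,0]], grip=1)

```text
t: 50.82
ee_pos: [583.6, 392.0, -7.1]
orientation: [1.384, 1.09, -1.37]
ft_force: [0.4, 0.1, -0.9]
width: 43.7
```

Run:
```python
from h import *
plan([])
```

```text
t 50.83 p [583.6 392.   -7.1] jawyaw -13.22 tilt [ 0.3  -0.31] q [ 0.57  0.77  1.53 -0.    0.83  0.81] F [ 0.4  0.1 -0.9] w 43.7
```

carry_out(commands=[[-0.03,0,0,0,0,0],[-0.04,0,0,0,0,0],[-0.04,0,0,0,0,0],[-0.03,0,0,10,0,0],[-0.02,0,0,10,0,0],[-0.01,0,0,10,0,0],[0,0,0,10,0,0],[0,0,0,10,0,0]])

```text
t: 51.82
ee_pos: [581.6, 390.5, 167.6]
orientation: [1.983, 0.444, -1.974]
ft_force: [-0.2, 0.0, -0.5]
width: 43.5
```

carry_out(commands=[[0,0,0,10,0,0],[0,0,0,10,0,0],[0,0,0,0,0,0]])

```text
t: 52.2
ee_pos: [581.1, 390.2, 167.4]
orientation: [2.186, 0.09, -2.177]
ft_force: [-0.8, -0.1, -1.2]
width: 43.9
```

Run:
```python
from h import *
plan([[560,-129,150,-87.4],[560,52,150,-87.4]])
```

```text
t 52.2 p [581.1 390.2 167.4] jawyaw -85.4 tilt [-0.11 -0.23] q [ 0.57  0.56  1.47 -0.    1.11  2.07] F [-0.8 -0.1 -1.2] w 43.9
[ 560.  -129.   150.   -87.4] shift mm [ 16.2 515.9  62.7] turn [ 2.   -0.23  0.11]
[560.   52.  150.  -87.4] shift mm [   0.  -180.8   -8.2] turn [0. 0. 0.]
```

carry_out(commands=[[0,0.045,0.0055,0.5,0,0],[0,0.045,0.0055,0.5,0,0],[0,0.045,0.0055,0.5,0,0],[0,0.045,0.0055,0.5,0,0],[0,0.045,0.0055,0.5,0,0],[0,0.045,0.0055,0.5,0,0],[0,0.045,0.0055,0.5,0,0],[0,0.045,0.0055,0.5,0,0]])

```text
t: 53.2
ee_pos: [560.2, 20.7, 166.4]
orientation: [2.205, 0.057, -2.191]
ft_force: [0.4, -0.3, -0.6]
width: 43.5
```

carry_out(commands=[[0,0.045,0.0055,0.5,0,0],[0,0.04,0.0055,0.5,0,0],[0,0.02,0,0,0,0],[0,0,0,0,0,0]])

```text
t: 53.7
ee_pos: [553.1, -91.1, 166.6]
orientation: [2.209, 0.05, -2.193]
ft_force: [0.5, -0.5, -1.6]
width: 43.9
```

Run:
```python
from h import *
plan([[560,-129,90,-87.4],[560,-129,51,-87.4]])
```

```text
t 53.7 p [553.1 -91.1 166.6] jawyaw -87.53 tilt [-0.12 -0.43] q [-0.19  0.36  1.8   0.    0.98  1.34] F [ 0.5 -0.5 -1.6] w 43.9
[ 560.  -129.    90.   -87.4] shift mm [76.6 38.4 -4.7] turn [-0.13 -0.43  0.12]
[ 560.  -129.    51.   -87.4] shift mm [39.  0.  0.] turn [0. 0. 0.]
```

carry_out(commands=[[0,0.02,-0.005,0,-0.3,0.1],[0.01,0.016,0,0,0,0],[0.03,0,0,0,0,0],[0.03,0,0,0,0,0],[0.012,0,0,0,0,0],[0,0,0,0,0,0]])

```text
t: 54.45
ee_pos: [561.5, -128.7, 80.9]
orientation: [2.198, 0.056, -2.193]
ft_force: [0.6, -1.1, -1.3]
width: 43.9
```

Run:
```python
from h import *
plan([[560,-129,51,-87.4]])
```

```text
t 54.45 p [ 561.5 -128.7   80.9] jawyaw -87.09 tilt [-0.   -0.13] q [-0.25  0.5   1.81  0.    0.83  1.27] F [ 0.6 -1.1 -1.3] w 43.9
[ 560.  -129.    51.   -87.4] shift mm [29.9  0.2  1.6] turn [ 0.31 -0.13  0.01]
```

carry_out(commands=[[0.01,0,0.001,0.3,-0.1,0],[0.01,0,0,0,0,0],[0.005,0,0,0,0,0],[0.002,0,0,0,0,0],[0,0,0,0,0,0]])

```text
t: 55.08
ee_pos: [562.4, -129.0, 54.3]
orientation: [2.202, 0.05, -2.193]
ft_force: [0.4, 0.4, -0.3]
width: 43.5
```

carry_out(commands=[[0.001,0,0,0,0,0],[0.001,0,0,0,0,0]])

```text
t: 55.32
ee_pos: [562.8, -129.1, 52.7]
orientation: [2.203, 0.049, -2.192]
ft_force: [-0.1, 0.7, -1.1]
width: 43.4
```

Run:
```python
from h import *
plan([[560,-129,51,-87.4]])
```

```text
t 55.33 p [ 562.8 -129.1   52.7] jawyaw -87.36 tilt [ 0.07 -0.29] q [-0.25  0.54  1.82  0.    0.77  1.28] F [-0.1  0.7 -1.1] w 43.4
[ 560.  -129.    51.   -87.4] shift mm [ 1.7 -0.2  2.8] turn [ 0.04 -0.29 -0.07]
```

carry_out(commands=[[0.001,0,0,0,-0.3,0],[0.001,0,0,0,0,0],[0.001,0,0,0,0,0]])

```text
t: 55.7
ee_pos: [563.0, -129.1, 50.8]
orientation: [2.197, 0.049, -2.198]
ft_force: [-5.7, 1.7, 15.9]
width: 43.8
```

carry_out(commands=[[0,0,0.008,0,0,0],[0,0,0.008,0,0,0]])

```text
t: 55.95
ee_pos: [547.1, -129.9, 51.1]
orientation: [2.198, 0.049, -2.196]
ft_force: [0.2, -0.3, -1.3]
width: 43.8
```

carry_out(commands=[[0,0,0.005,0,0,0],[0,0,0.005,0,0,0]])

```text
t: 56.2
ee_pos: [536.5, -130.2, 51.1]
orientation: [2.2, 0.049, -2.196]
ft_force: [1.1, 1.7, -1.0]
width: 43.5
```

Run:
```python
from h import *
plan([[514,-131.2,51,-87.4]])
```

```text
t 56.2 p [ 536.5 -130.2   51.1] jawyaw -87.38 tilt [ 0.07 -0.1 ] q [-0.26  0.52  1.88 -0.    0.74  1.27] F [ 1.1  1.7 -1. ] w 43.5
[ 514.  -131.2   51.   -87.4] shift mm [ 0.  -0.  22.5] turn [ 0.02 -0.1  -0.07]
```

carry_out(commands=[[0,-0.001,0.003,0,0,0],[0,0,0.003,0,0,0]])

```text
t: 56.45
ee_pos: [529.7, -129.6, 51.0]
orientation: [2.199, 0.049, -2.196]
ft_force: [0.6, 0.5, -1.9]
width: 43.9
```

carry_out(commands=[[0,0,0.003,0,0,0],[0,0,0.003,0,0,0]])

```text
t: 56.7
ee_pos: [523.4, -130.0, 51.0]
orientation: [2.199, 0.049, -2.196]
ft_force: [-0.7, 0.7, -0.6]
width: 43.5
```

carry_out(commands=[[0,0,0.002,0,0,0],[0,0,0.002,0,0,0]])

```text
t: 56.95
ee_pos: [519.1, -130.2, 51.0]
orientation: [2.199, 0.049, -2.196]
ft_force: [0.4, 0.5, -1.0]
width: 43.8
```

Run:
```python
from h import *
plan([[514,-131,51,-87.4]])
```

```text
t 56.95 p [ 519.1 -130.2   51. ] jawyaw -87.36 tilt [ 0.1  -0.07] q [-0.27  0.5   1.91 -0.    0.72  1.26] F [ 0.4  0.5 -1. ] w 43.8
[ 514.  -131.    51.   -87.4] shift mm [-0.   0.5  5.1] turn [ 0.04 -0.07 -0.1 ]
```

carry_out(commands=[[0,0,0.002,0,0,0],[0,0,0.001,0,0,0]])

```text
t: 57.2
ee_pos: [515.9, -130.4, 51.0]
orientation: [2.199, 0.049, -2.196]
ft_force: [0.3, -0.0, -0.4]
width: 43.8
```

carry_out(commands=[[0,0,0.0015,0,0,0],[0,0,0.001,0,0,0]])

```text
t: 57.45
ee_pos: [515.7, -130.6, 51.6]
orientation: [2.204, 0.047, -2.191]
ft_force: [3.9, 2.3, -1.5]
width: 43.5
```

carry_out(commands=[[0,0,0.0015,0,0,0],[0,0,0.001,0,0,0]])

```text
t: 57.7
ee_pos: [515.6, -130.7, 52.2]
orientation: [2.21, 0.046, -2.186]
ft_force: [4.8, 1.5, -2.2]
width: 43.5
```

carry_out(commands=[[0,0,0.0015,0,0,0]])

```text
t: 57.82
ee_pos: [515.6, -130.8, 52.5]
orientation: [2.213, 0.045, -2.183]
ft_force: [6.3, 3.4, -2.4]
width: 43.7
```

carry_out(commands=[[0.001,0,0.001,0,-0.8,0],[0.001,0,0.001,0,0,0],[0,0,0.0005,0,0,0]])

```text
t: 58.2
ee_pos: [515.7, -131.1, 51.2]
orientation: [2.203, 0.043, -2.193]
ft_force: [3.4, 1.7, -0.2]
width: 43.7
```

carry_out(commands=[[0,0,0,0,0,0],[0,0,0,0,0,0],[0,0,0,0,0,0],[-0.02,0,0,0,0,0],[-0.04,0,0,0,0,0],[-0.05,0,0,0,0,0],[-0.05,0,0,0,0,0],[0,0,0,0,0,0]], grip=0.3)

```text
t: 59.2
ee_pos: [509.9, -130.2, 213.5]
orientation: [2.189, 0.047, -2.207]
ft_force: [0.0, 0.1, 0.4]
width: 61.5
```

carry_out(commands=[[0,0.05,0.02,0,0,0],[0,0.05,0.02,0,0,0],[0,0.05,0.02,0,0,0],[0,0.05,0.02,0,0,0],[0,0.05,0.02,0,0,0],[0,0.05,0.02,0,0,0],[0,0.05,0.02,0,0,0],[0,0,0,0,0,0]])

```text
t: 60.2
ee_pos: [377.1, -492.6, 204.7]
orientation: [2.18, 0.062, -2.222]
ft_force: [-1.0, 0.2, -0.1]
width: 61.8
```

Run:
```python
from h import *
plan([])
t=shot('top','t13');s=shot('side')
h=cv2.cvtColor(t['pixels'],cv2.COLOR_BGR2HSV)
for c in cv2.findContours(cv2.inRange(h,(105,120,40),(125,255,255)),cv2.RETR_EXTERNAL,cv2.CHAIN_APPROX_NONE)[0]:
    r=cv2.minAreaRect(c)
    if 20<cv2.contourArea(c): print(np.round(r[0],1),np.round(r[1],1),np.round(r[2],1),ray(t,r[0],80)[0].round(),ray(t,r[0],17)[0].round())
a=cv2.resize(t['pixels'][80:240,190:430],None,fx=3,fy=3,interpolation=cv2.INTER_CUBIC)
b=cv2.resize(s['pixels'][130:240,180:420],None,fx=3,fy=3,interpolation=cv2.INTER_CUBIC)
cv2.imwrite('pics/c13.png',cv2.resize(cv2.convertScaleAbs(np.vstack([a,b]),alpha=1.5),None,fx=.74,fy=.74,interpolation=cv2.INTER_AREA))
```

```text
t 60.2 p [ 377.1 -492.6  204.7] jawyaw -87.24 tilt [-0.51  1.1 ] q [-0.93  0.41  1.62 -0.01  1.13  0.6 ] F [-1.   0.2 -0.1] w 61.8
[470.8 225.1] [18.1 22.4] 6.7 [ 397. -391.   80.] [ 402. -420.   17.]
[468.8 204.3] [27.6 16.6] 61.4 [ 450. -391.   80.] [ 458. -420.   17.]
[258.  187.5] [35. 16.] 90.0 [508. 142.  80.] [521. 147.  17.]
[329.9 182. ] [35.2 16.4] 84.8 [517. -44.  80.] [530. -50.  17.]
[364.6 179.5] [35.2 17. ] 83.7 [ 521. -133.   80.] [ 534. -145.   17.]
[456.3 165.9] [40.6 20.4] 82.6 [ 550. -368.   80.] [ 565. -396.   17.]
[385.5 146.5] [15. 11.] 90.0 [ 607. -191.   80.] [ 626. -208.   17.]
```

View pics/c13.png

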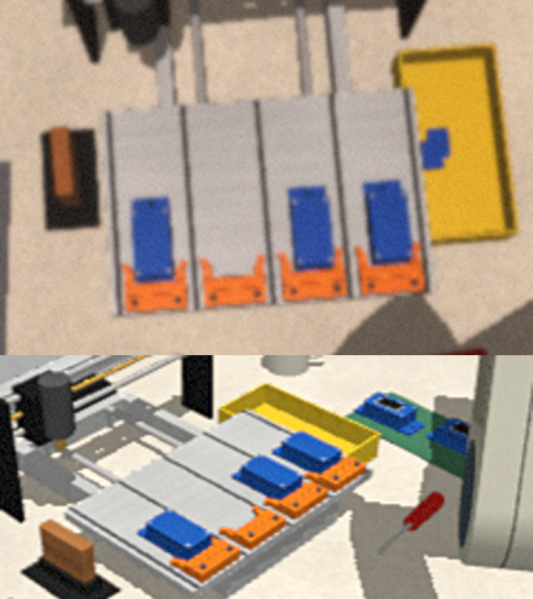

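```bash
python3 -c "
from h import *
print(ctrl.close_job())"
```

```text
the job is handed in; nothing more can be done
None
```

The job is done and handed in at about 60 s of the allowed 208 s.

**What was done**
- I moved both windowed boxes to the green mat.
- I swept the two slugs off the bed with the scraper and stood the scraper back on its pad.
- I then slid the two plain boxes into blocks c and d until they met the stop. The already-loaded box in block a was not touched.

**Last checks (final pictures and force readings)**
- **Slugs:** the bed is clear. Both slugs show in the tray as one overlapping blue patch near its inner side. I did not measure their height separately.
- **New boxes:** each lies within about 1 px (2–3 mm) of where the finished box was in the same block, at the same angle. The push met steady resistance at the stop, at x = 510 mm in block c and x = 516 mm in block d. I pushed no further and took no finer gap measurement.
- **Loaded box:** it is at the same pixel as at the start.
- **Finished boxes:** both lie flat with their centres on the green mat.
- **Scraper:** it is upright, within about 5 mm of the pad centre by my estimate.

**What disagreed**
- **Height reading:** the reported tool height read about 27 mm too low. My first grasp therefore closed on air above a box. I found the offset by touching the bed, saw it again when setting the first box on the mat, and allowed for it from then on.
- **Knocked box:** one waiting box was shifted about 35 mm during the run, so I used its new position.

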